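# Cure a batch of guitar bridges under the lamp

### The arm

A 6-joint arm with a two-finger parallel gripper is mounted at the origin on the work surface. World frame = base frame: x ahead of the robot, y to its left, z up, the work surface at z = 0. Lengths are in m, angles in rad, forces in N, time in s.
With the tool pointing down it reaches from about 0.35 to 0.975 m from the base axis. Payload 4.9 kg.
Tool frame: the origin (TCP) lies midway between the tips of the shut fingers; the grasp point (between the pads) lies 19 mm behind it; z points along the fingers, y is the line along which they close (so a half turn about z gives the same grasp; the last joint's range is limited). The gripper opens to 85 mm and grips with 20 to 120 N. Pads are 22 mm wide; open, the fingers measure 114 mm over their backs; the gripper's body (76 mm by 85 mm) begins 54 mm behind the grasp point. The pads swing forward as they close: fully open they stand 13 mm farther back than shut.
Start: joints at [-1.296, 0.053, 1.613, -0, 1.476, -0.119], TCP at [0.24, -0.577, 0.231] pointing down, gripper open.
Joint ranges: [-3.01, 3.01], [-1.01, 2.22], [0.06, 2.58], [-1.02, 4.17], [0.09, 2.62], [-3.14, 3.14]. Speed limits (rad/s): [2.57, 2.57, 3.14, 3.14, 3.14, 3.14].

### API

Orientations are given as a unit quaternion [w, x, y, z].
In Python, from plant import manip gives the robot as it stands.
- The arm moves only by the shell command python3 shift.py, which reads ROWS from standard input. ROWS is a JSON list that holds a single list of rows (three levels of brackets), with 1 to 5 rows, each of 7 numbers: the opening from 0.0 (shut) to 1.0 (fully open), then dx, dy, dz in units of 50 mm, then a rotation vector rx, ry, rz in units of 0.1 rad; each row shifts and turns the commanded pose from where the row before left it, along the tool's axes as they then stand; what a row does not reach is not made up. A row lasts 1/8 s, in which the tool goes at most 0.0625 m and 0.188 rad, less where a joint would pass 70% of its speed; a pose out of reach is approached as far as the arm can. The fingers move at their own pace and stop on an object; the grip force is fixed at half the most. Time passes only in rows, so rows that do not move let the fingers close. It prints the time, the measured TCP pose, the force, the opening and the grip force at its end. Input that does not fit is refused with a message, and nothing moves.
- manip.state(): the state, without advancing time (a new reading comes with each control period).
- manip.grab_frame(name): name is "scene" or "top" or "wrist"; returns the picture (420x560x3 uint8, red, green, blue); there is no depth.
- manip.camera_params(name): a dict with "intrinsics" (3x3 intrinsics, pixels), "k1" (the pictures are not rectified: a ray, as slopes to the right and down, at radius r is drawn at 1 + k1 r^2 times it, then the intrinsics apply), "xyz" and "orientation" of the camera in the world. Camera axes: x right, y down, z forward; pixel columns grow to the right and rows downward; lengths in m; the calibration is good to about 2 mm. A picture is of the moment at which its call begins: read the wrist's pose just before it. camera_params takes no time and is no camera call; for the wrist camera it gives the pose at the moment of the call.
- manip.job_done(): hands the job in; it is judged then, once.
The state is a dict: "time": time; "joint_pos": joint angles; "joint_vel": joint speeds; "joint_efforts": joint torques, N m; "tool_pos": TCP position; "tool_rot": TCP orientation; "contact_force": force on the tool from outside, world axes, zero at the start; "ft_torque": the same for the moment, N m; "gripper_width": opening from 0.0 (shut) to 1.0 (fully open); "grasp_force": force on a finger pad.
Only numpy, scipy, OpenCV 4.12 (cv2) and the standard library are available. Lean on these libraries where they do the work, as an engineer would, in place of code of your own. Each camera call takes 0.05 s, during which the arm holds its last target. There are 200 camera calls.

### The job

First turn the lamp's selector knob to off (the round dot). With the lamp off, load every guitar bridge blank on the bench into the curing station, face up, one to a lane, sliding each along its lane under the overhanging lamp panel until it is fully home against the stop. Once all are home, turn the selector to the two-bar mark; leave the other things on the bench where they are.

Things in the scene. Friction and masses are not known exactly. Their poses are not given: they have to be found in the camera images.
- station: Fixed UV-lamp curing station. Origin at table level (z=0), under the middle of the lamp panel's front edge (nearest the robot); x points level into the lanes, away from the robot, y along that edge, z up; offsets here in mm. White laminate floor, top at z=10, from x=-80 (open apron before the panel) to 140, 290 wide. Lanes open only to the front, over the apron.
- lane_mouth (a point): Floor (z=10) of the lane farthest to station +y, at its mouth below the panel's front edge. Four lanes run along station x from x=0 to 135, centred at station y=99, 33, -33, -99 mm, each 54 mm wide, parted by strips 12 mm wide, 10 mm above the floor, x=0 to 135. Outer cheeks reach up to the panel at y=126 to 138 either side.
- panel_edge (a point): Middle of the lower front edge of the aluminium lamp panel, the overhang: 46 mm above the table, so 36 mm above the lane floor. The panel covers station x=0 to 150 and y=-145 to 145; its top is 68 mm above the table, with cooling fins up to 88 mm from x=52 on. A bridge that is home sticks out 35 mm before this edge.
- stop (a point): Middle of the top front edge of the wooden stop that closes all lanes at station x=135 mm, 20 mm above the lane floor. A bridge that is home has its nose against it (its origin at station x=50).
- selector (a joint): Rotary selector on top of the control box, rad: 0 = its pointer at the round dot (off), grows as it is turned clockwise seen from above; one bar 0.8, two bars 1.6, three bars 2.4; end stops at 0 and 2.6. Friction holds it wherever it is left (about 0.05 N m).
- selector_grip (a point): On the selector's axis, 24 mm above the control box's top, at mid height of the knob's bar. Its x axis points along the bar towards the pointer end (marked by a white line), z up, and turns with the knob. The bar is 52 mm long (24 mm behind the axis, 28 mm ahead), 14 mm wide, its top 11 mm above this point; it stands on a disc 48 mm across.
- control: Fixed grey control box 120 x 120 mm, 50 mm high; origin at the centre of its underside. A black dial plate on top bears four white marks 43 mm from its centre: a round dot (off) towards its +y, then clockwise from above one bar, two bars (nearly towards +x) and three bars. The selector stands at its centre.
- bridge0: Loose guitar bridge blank of dark wood, about 0.12 kg, 170 mm long (x), 40 mm wide (y); wings 14 mm thick, the middle 80 mm of its length 24 mm thick; the face bears a white strip and six dots. Origin at the centre of its underside, z up out of the face. May be absent.
- bridge1: Another guitar bridge blank, like bridge0. May be absent.
- bridge2: Another guitar bridge blank, like bridge0. May be absent.
- bridge3: Another guitar bridge blank, like bridge0. May be absent.
- sanding_block: Bystander: cork sanding block 60 x 35 x 28 mm. Origin at its underside.
- jar: Bystander: glass jar, 60 mm across, 85 mm high. Origin at its underside.
- varnish_can: Bystander: can, 70 mm across, 90 mm high. Origin at its underside.
- screwdriver: Bystander: screwdriver lying on the bench; origin under its length.
- offcut: Bystander: wooden offcut 100 x 50 x 22 mm. Origin at its underside.
- mug: Bystander: mug, 76 mm across, 85 mm high. Origin at its underside.

How it is judged:
By the outcome, as a careful person would: the job done as asked, in the order asked, and still so for the second after the job is handed in, with the robot touching nothing.
Of bridge0, bridge1, bridge2, bridge3 only 3 to 4 are there at a start; the rules pass over those that are not, and their reading is None.
At some moment in a run one of bridge0, bridge1, bridge2, bridge3 may be knocked a few centimetres aside while the robot is not near it.
Once in a run the grip may slacken for a moment while it holds something.
It also fails if it takes over 210 s, if anything falls off the work surface, if the arm or the gripper's body presses on something with over 40 N, if the wrist force passes 120 N, or if a joint passes its speed limit or range.

## Working session

There is one attempt and no reset: what is moved stays moved. The work goes in short steps, Python scripts to look and compute and a shell command to move; the robot and the scene stay as the last step left them, time stands still between calls to the robot, and variables do not carry over. Pictures are saved under pics/ and viewed, at most 14 in all, crops included, and the job is handed in when it is done.

```bash
ls; mkdir -p pics
python3 - <<'E'
from plant import manip
import cv2
print(manip.state())
for n in("scene","top","wrist"):
    print(n,manip.camera_params(n))
    cv2.imwrite(f"pics/{n}0.png",manip.grab_frame(n)[:,:,::-1])
E
```

```text
pics
plant.py
shift.py
{'time': 0.0, 'joint_pos': array([-1.29599326e+00,  5.33245810e-02,  1.61430027e+00, -3.43299267e-05,
        1.47602957e+00, -1.18969683e-01]), 'joint_vel': array([-2.32774251e-04, -4.68685018e-04,  1.31213385e-03, -6.40314270e-04,
        6.41829729e-05,  2.14705905e-03]), 'joint_efforts': array([ 1.62803288e-03, -3.93684518e+01, -3.70173132e+01, -7.60825259e-06,
        7.10872919e-03, -9.52325706e-06]), 'tool_pos': array([ 0.23963247, -0.57654847,  0.2300793 ]), 'tool_rot': array([-1.02642265e-03,  9.80679565e-01,  1.95618320e-01, -9.72759532e-05]), 'contact_force': array([ 0.66642214, -0.38582926,  0.36000046]), 'ft_torque': array([-0.00490207, -0.01948006,  0.04880765]), 'grasp_force': 0.0, 'gripper_width': 0.9995808187916874}
scene {'intrinsics': array([[403.45759702,   0.        , 274.24046152],
       [  0.        , 403.45759702, 208.5431407 ],
       [  0.        ,   0.        ,   1.        ]]), 'k1': -0.0855442999191731, 'xyz': array([0.9089118 , 0.72822219, 0.8600456 ]), 'orientation': array([-0.09055672,  0.22433254,  0.89076091, -0.38473288])}
top {'intrinsics': array([[501.2682031 ,   0.        , 271.1189557 ],
       [  0.        , 501.2682031 , 208.71044887],
       [  0.        ,   0.        ,   1.        ]]), 'k1': -0.002632730767447131, 'xyz': array([ 0.31621978, -0.00970993,  1.44330269]), 'orientation': array([ 0.06597051, -0.69787463,  0.71116643, -0.05349024])}
wrist {'intrinsics': array([[376.07571355,   0.        , 283.78186788],
       [  0.        , 376.07571355, 209.69254681],
       [  0.        ,   0.        ,   1.        ]]), 'k1': 0.014083356430744263, 'xyz': array([ 0.31418107, -0.54544651,  0.37213747]), 'orientation': array([ 0.13388753,  0.82093397, -0.54773677, -0.09014417])}
```
View pics/top0.png

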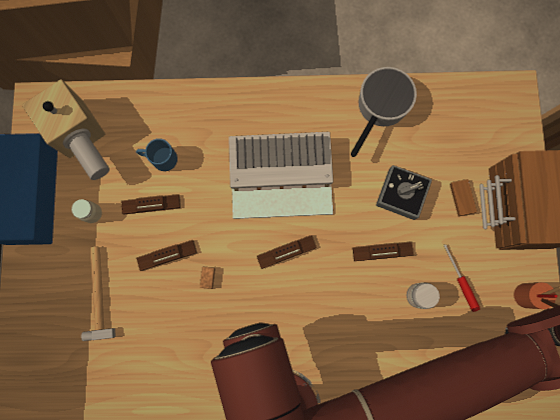

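View pics/scene0.png

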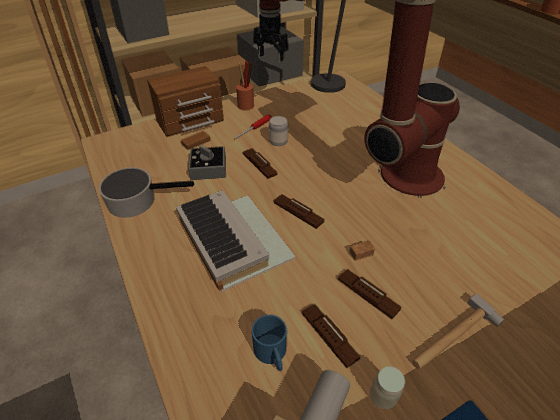

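Create h.py:
```python
import numpy as np, cv2
from scipy.spatial.transform import Rotation as R
from plant import manip
def rot(q): return R.from_quat([q[1],q[2],q[3],q[0]]).as_matrix()
def cast(p,uv,z):
    uv=np.atleast_2d(np.float64(uv)); K=p["intrinsics"]
    n=cv2.undistortPoints(uv[:,None],K,np.array([p["k1"],0,0,0.]))[:,0]
    d=np.c_[n,np.ones(len(n))]@rot(p["orientation"]).T
    return p["xyz"]+d*((z-p["xyz"][2])/d[:,2])[:,None]
def shot(n,f=None):
    p=manip.camera_params(n); im=manip.grab_frame(n)[:,:,::-1].copy()
    if f: cv2.imwrite(f,im)
    return p,im
def rects(p,m,z,amin,amax):
    out=[]
    for c in cv2.findContours(m.astype(np.uint8),cv2.RETR_EXTERNAL,cv2.CHAIN_APPROX_NONE)[0]:
        if not amin<cv2.contourArea(c)<amax: continue
        w=cast(p,c[:,0],z)[:,:2]; (cx,cy),(a,b),th=cv2.minAreaRect(np.float32(w*1000))
        if a<b: a,b,th=b,a,th+90
        out.append((cx/1e3,cy/1e3,a,b,(th+90)%180-90,c[:,0].mean(0).round()))
    return out
def tool():
    s=manip.state(); M=rot(s["tool_rot"]); x=M[:,0]
    return s,M,np.degrees(np.arctan2(x[1],x[0]))
def goto(xy,z,ang=None):
    "tool-axis shift and turn from measured pose; ang = desired world heading of tool y axis, deg (mod 180)"
    s,M,_=tool(); d=M.T@(np.r_[xy,z]-s["tool_pos"]); r=0
    if ang is not None:
        y=M[:,1]; r=-((ang-np.degrees(np.arctan2(y[1],y[0]))+90)%180-90)
    tilt=np.cross(M[:,2],[0,0,-1])
    print("shift",d.round(4),"rz",np.radians(r).round(3),"tilt",(M.T@tilt).round(4),"tcp",s["tool_pos"].round(4),"j6",s["joint_pos"][5].round(2),"t",s["time"])
```

Run:
```python
from h import *
p=manip.camera_params("top"); im=cv2.imread("pics/top0.png")
h=cv2.cvtColor(im,cv2.COLOR_BGR2HSV)
g=im.max(2)
print(im[204,140],im[252,300],im[205,280],im[250,230],im[175,280])
for r in rects(p,g<110,0.012,300,3000): print(np.round(r[:5],3),r[5])
print('apron')
m=(h[...,1]<60)&(h[...,2]>170)
for r in rects(p,m,0.010,500,9000): print(np.round(r[:5],3),r[5])
c=im[120:230,215:435]; cv2.imwrite("pics/c1.png",cv2.resize(c,None,fx=3.6,fy=3.6,interpolation=cv2.INTER_CUBIC))
```

```text
[24 42 73] [29 47 78] [162 190 182] [ 97 156 181] [135 156 171]
[8.60000e-02 6.54000e-01 2.42705e+02 9.33510e+01 8.73540e+01] [ 45. 387.]
[ 1.52000e-01  6.86000e-01  1.82976e+02  3.62830e+01 -8.87090e+01] [ 33. 358.]
[1.85000e-01 6.75000e-01 2.09298e+02 2.17070e+01 8.91540e+01] [ 35. 346.]
[2.26000e-01 6.69000e-01 2.29657e+02 4.38320e+01 8.91410e+01] [ 40. 331.]
[ 0.303 -0.693 72.37  64.872 -3.816] [526. 295.]
[  0.432  -0.304 174.916  40.894 -85.376] [383. 251.]
[  0.432   0.315 172.609  45.927 -74.705] [167. 255.]
[ 4.37000e-01 -3.20000e-02  1.77865e+02  4.25350e+01 -6.96940e+01] [288. 251.]
[  0.583   0.365 173.354  43.656 -84.625] [151. 204.]
[  0.602  -0.372 132.527 128.35  -22.632] [404. 192.]
[  0.515  -0.689 368.537 172.738  17.148] [520. 211.]
[  0.735   0.341 121.196  81.644  51.156] [158. 154.]
[7.3100e-01 8.7000e-02 9.3705e+01 5.3049e+01 2.7630e+00] [246. 153.]
[ 7.35000e-01 -5.00000e-02  2.16053e+02  9.43700e+01 -8.88070e+01] [295. 151.]
[  0.78   -0.814 127.017  49.628  -6.478] [552. 131.]
[  0.778  -0.333 213.277 184.011  73.887] [383. 123.]
[  0.907  -0.344 152.446 149.73   -2.761] [388.  93.]
[  1.126  -0.808 157.706 139.798  -6.512] [541.  22.]
apron
[ 5.80000e-01 -1.80000e-02  2.89882e+02  8.38170e+01 -8.99070e+01] [281. 202.]
[ 6.90000e-01 -1.50000e-02  2.95661e+02  1.11775e+02 -8.86850e+01] [267. 173.]
```

View pics/c1.png

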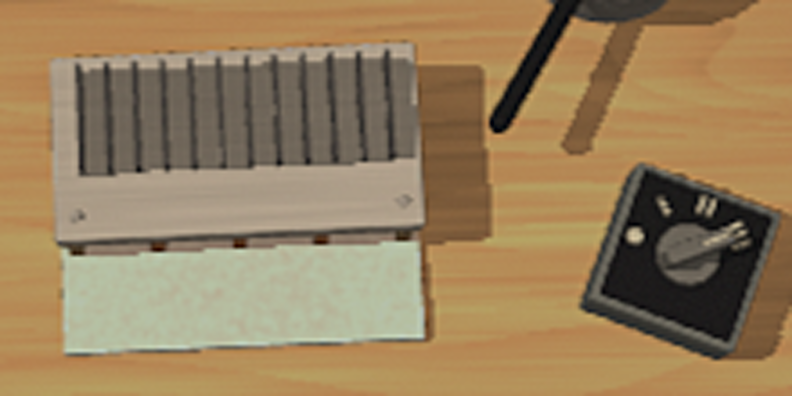

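```bash
python3 -c "
from h import *
goto([.52,-.36],.23,None); s,M,a=tool(); print(M.round(3),a)
p=manip.camera_params('wrist');print(rot(p['orientation'])[:,2], M.T@(p['xyz']-s['tool_pos']))"
```

```text
shift [ 0.342  -0.0926  0.0006] rz 0.0 tilt [-0.0016 -0.0002  0.    ] tcp [ 0.2397 -0.5767  0.2303] j6 -0.12 t 0.15
[[ 0.923  0.384 -0.   ]
 [ 0.384 -0.923  0.002]
 [ 0.    -0.002 -1.   ]] 22.56200533133794
[-0.29460809 -0.12131221 -0.94788682] [ 0.08081746 -0.00045351 -0.14194395]
```

Careful with the scale: shifts go in units of 50 mm and turns go in units of 0.1 rad. That gives: 0.057 m is 1.14, -0.015 m is -0.3.

```bash
echo '[[[1,1.14,-0.3,0,0,0,0],[1,1.14,-0.3,0,0,0,0],[1,1.14,-0.3,0,0,0,0],[1,1.14,-0.3,0,0,0,0],[1,1.14,-0.3,0,0,0,0]]]' | python3 shift.py; echo '[[[1,1.14,-0.32,0,0,0,0],[1,0,0,0,0,0,0],[1,0,0,0,0,0,0]]]' | python3 shift.py
python3 - <<'E'
from h import *
goto([.6,-.37],.2)
p,im=shot("wrist","pics/w1.png")
E
```

```text
time: 0.78
tool_pos: [0.4754, -0.3971, 0.231]
tool_rot: [-0.0, 0.981, 0.196, -0.0]
contact_force: [0.3, -1.2, -0.2]
gripper_width: 1.001
grasp_force: 0.0
time: 1.15
tool_pos: [0.5204, -0.3618, 0.2308]
tool_rot: [-0.0, 0.981, 0.196, -0.0]
contact_force: [-0.1, 0.0, -0.3]
gripper_width: 0.995
grasp_force: 0.0
shift [0.0704 0.0381 0.0307] rz 0.0 tilt [-0.0005  0.0009 -0.    ] tcp [ 0.5204 -0.3618  0.2308] j6 0.45 t 1.15
```

View pics/w1.png

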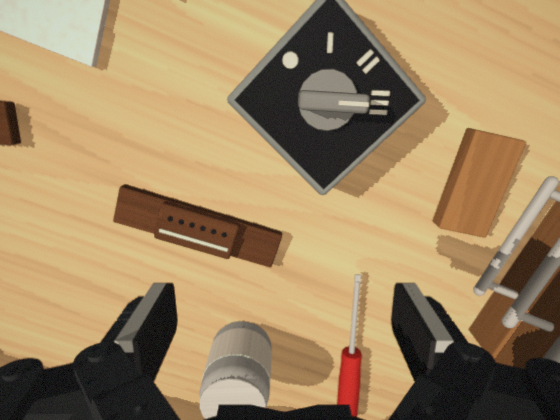

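Run:
```python
from h import *
p=manip.camera_params("wrist"); im=cv2.imread("pics/w1.png")
c=cast(p,[(229,98),(425,99),(322,193)],.05)[:,:2]; ctr=(c[0]+c[1])/2
print("corners",c.round(4),np.linalg.norm(c[0]-c[1])*1e3,np.linalg.norm(c[0]-c[2])*1e3,"ctr",ctr)
w=((im.min(2)>150)).astype(np.uint8); w[:,:240]=0; w[130:]=0; w[:,400:]=0
n,l,st,ce=cv2.connectedComponentsWithStats(w)
for i in range(1,n):
    if st[i,4]<15: continue
    for z in (.051,.085):
        q=cast(p,ce[i],z)[0,:2]-ctr
        print(ce[i].round(1),st[i,4],z,"r",(np.linalg.norm(q)*1e3).round(1),"hd",np.degrees(np.arctan2(q[1],q[0])).round(1))
# bar outline at z=.085
g=im[80:125,290:380].astype(int); 
print(im[102,300:372:6].tolist()); print(im[85:120:2,320].tolist())
```

```text
corners [[ 0.5663 -0.294 ]
 [ 0.6272 -0.4432]
 [ 0.5216 -0.3983]] 161.09433310934912 113.3957827805711 ctr [ 0.59674174 -0.36862444]
[329.6  42. ] 74 0.051 r 42.4 hd 22.1
[329.6  42. ] 74 0.085 r 39.4 hd 27.5
[364.4  57.4] 73 0.051 r 42.2 hd -19.8
[364.4  57.4] 73 0.085 r 36.4 hd -14.0
[289.6  59.7] 182 0.051 r 42.8 hd 68.7
[289.6  59.7] 182 0.085 r 41.9 hd 70.9
[370.8  64.5] 73 0.051 r 42.7 hd -30.0
[370.8  64.5] 73 0.085 r 36.2 hd -24.7
[380.1  92.6] 67 0.051 r 43.3 hd -61.3
[380.1  92.6] 67 0.085 r 35.2 hd -58.5
[353.2 103.2] 132 0.051 r 22.0 hd -76.9
[353.2 103.2] 132 0.085 r 15.7 hd -74.4
[382.7 102.1] 33 0.051 r 45.9 hd -70.9
[382.7 102.1] 33 0.085 r 37.2 hd -69.3
[[115, 129, 134], [126, 139, 146], [128, 140, 147], [130, 143, 149], [129, 141, 148], [129, 141, 148], [128, 139, 147], [182, 207, 216], [182, 207, 217], [183, 207, 215], [179, 204, 213], [166, 189, 198]]
[[130, 142, 148], [129, 141, 147], [130, 141, 148], [86, 94, 97], [116, 127, 132], [129, 141, 147], [128, 141, 148], [128, 141, 147], [127, 140, 147], [127, 139, 146], [126, 139, 146], [120, 133, 141], [100, 111, 117], [84, 92, 95], [86, 95, 100], [95, 106, 109], [127, 141, 147], [129, 142, 148]]
```

Run:
```python
from h import *
p=manip.camera_params("wrist"); im=cv2.imread("pics/w1.png")
w=((im.min(2)>150)).astype(np.uint8); w[:,:335]=0; w[112:]=0;w[:97]=0; w[:,369:]=0
ys,xs=np.nonzero(w); q=cast(p,np.c_[xs,ys],.085)[:,:2]; 
v=np.linalg.svd(q-q.mean(0))[2][0]; print("line heading",np.degrees(np.arctan2(v[1],v[0])),q.mean(0))
goto([.5967,-.3686],.15,17)
```

```text
line heading -70.9391313975354 [ 0.60097814 -0.3837852 ]
shift [0.0686 0.0351 0.0809] rz -1.474 tilt [-0.0004  0.0007 -0.    ] tcp [ 0.52   -0.3624  0.231 ] j6 0.45 t 1.2
```

Converted, 0.04 m is 0.8, 0.034 m is 0.68, 0.181 rad is 1.81.

```bash
echo '[[[0.6,0.68,0.35,0.8,0,0,0],[0.6,0.68,0.35,0.8,0,0,0],[0.6,0,0,0,0,0,1.81],[0.6,0,0,0,0,0,1.81],[0.6,0,0,0,0,0,1.81]]]' | python3 shift.py; echo '[[[0.6,0,0,0,0,0,1.81],[0.6,0,0,0,0,0,1.81],[0.6,0,0,0,0,0,1.81],[0.6,0,0,0,0,0,1.81],[0.6,0,0,0,0,0,1.81]]]' | python3 shift.py;echo '[[[0.6,0,0,0,0,0,1.81],[0.6,0,0,0,0,0,0],[0.6,0,0,0,0,0,0]]]' | python3 shift.py; python3 -c "
from h import *
goto([.5963,-.3687],.067,19)"
```

```text
time: 1.82
tool_pos: [0.5956, -0.3698, 0.1509]
tool_rot: [-0.0, 0.997, -0.079, -0.0]
contact_force: [-0.7, -0.5, -0.0]
gripper_width: 0.596
grasp_force: 0.0
time: 2.45
tool_pos: [0.5955, -0.3698, 0.1512]
tool_rot: [0.0, 0.862, -0.507, -0.0]
contact_force: [-1.0, 0.6, 0.0]
gripper_width: 0.596
grasp_force: 0.0
time: 2.82
tool_pos: [0.5962, -0.369, 0.1513]
tool_rot: [0.0, 0.816, -0.579, -0.0]
contact_force: [-0.3, 0.3, -0.3]
gripper_width: 0.598
grasp_force: 0.0
shift [-0.0002 -0.0002  0.0843] rz 0.005 tilt [0.0001 0.0001 0.    ] tcp [ 0.5962 -0.369   0.1513] j6 2.14 t 2.825
```

Converted, 0.03 m is 0.6, 0.024 m is 0.48.

```bash
echo '[[[0.6,0,0,0.6,0,0,0],[0.6,0,0,0.6,0,0,0],[0.6,0,0,0.48,0,0,0],[0.6,0,0,0,0,0,0],[0.6,0,0,0,0,0,0]]]' | python3 shift.py; echo '[[[0,0,0,0,0,0,0],[0,0,0,0,0,0,0],[0,0,0,0,0,0,0],[0,0,0,0,0,0,0],[0,0,0,0,0,0,0]]]' | python3 shift.py
```

```text
time: 3.45
tool_pos: [0.5975, -0.3686, 0.0684]
tool_rot: [0.0, 0.815, -0.579, 0.001]
contact_force: [-0.5, -0.3, 0.5]
gripper_width: 0.601
grasp_force: 0.0
time: 4.08
tool_pos: [0.5977, -0.3685, 0.0689]
tool_rot: [-0.0, 0.815, -0.579, 0.001]
contact_force: [-0.6, 0.8, 6.1]
gripper_width: 0.143
grasp_force: 60.2
```

```bash
for i in 1 2; do :; done; echo '[[[0,0,0,-0.02,0,0,-1.2],[0,0,0,0,0,0,-1.7],[0,0,0,0,0,0,-1.7],[0,0,0,0,0,0,-1.7],[0,0,0,0,0,0,-1.7]]]' | python3 shift.py; echo '[[[0,0,0,0,0,0,-1.7],[0,0,0,0,0,0,-1.7],[0,0,0,0,0,0,-1.7],[0,0,0,0,0,0,-1.7],[0,0,0,0,0,0,-1.7]]]' | python3 shift.py; echo '[[[0,0,0,0,0,0,-1.7],[0,0,0,0,0,0,-1.7],[0,0,0,0,0,0,-1.7],[0,0,0,0,0,0,-1.2],[0,0,0,0,0,0,0]]]' | python3 shift.py; python3 -c "
from h import *
goto([.5963,-.3687],.067,158.7);print(tool()[0]['ft_torque'])"
```

```text
time: 4.7
tool_pos: [0.5981, -0.3681, 0.0689]
tool_rot: [-0.0, 0.977, -0.213, 0.001]
contact_force: [1.6, 1.4, 1.7]
gripper_width: 0.144
grasp_force: 59.8
time: 5.32
tool_pos: [0.5981, -0.3675, 0.0689]
tool_rot: [-0.0, 0.978, 0.209, 0.001]
contact_force: [2.8, 1.0, 3.0]
gripper_width: 0.143
grasp_force: 59.9
time: 5.95
tool_pos: [0.5978, -0.3672, 0.0689]
tool_rot: [-0.0, 0.867, 0.499, 0.001]
contact_force: [1.6, 4.4, 4.3]
gripper_width: 0.146
grasp_force: 60.1
shift [-0.0021 -0.0005  0.0019] rz -0.155 tilt [ 0.0006 -0.002  -0.    ] tcp [ 0.5978 -0.3672  0.0689] j6 -0.13 t 5.95
[ 0.86844533 -0.30781395  0.05857881]
```

```bash
echo '[[[0,0,0,0,0,0,-0.8],[0,0,0,0,0,0,-0.7],[0,0,0,0,0,0,0],[0,0,0,0,0,0,0]]]' | python3 shift.py; python3 -c "
from h import *
goto([.5963,-.3687],.067,158.7);print(tool()[0]['ft_torque'])"
```

```text
time: 6.45
tool_pos: [0.5977, -0.3671, 0.0689]
tool_rot: [-0.0, 0.828, 0.561, 0.001]
contact_force: [2.0, 4.7, 4.9]
gripper_width: 0.147
grasp_force: 60.3
shift [-0.002  -0.0007  0.0019] rz -0.007 tilt [ 0.0007 -0.0022  0.    ] tcp [ 0.5977 -0.3671  0.0689] j6 -0.28 t 6.45
[ 0.87381327 -0.31441012 -0.24471318]
```

```bash
echo '[[[0.6,0,0,0,0,0,0],[0.6,0,0,0,0,0,0],[0.6,0,0,0,0,0,0],[0.6,0,0,-0.8,0,0,0],[0.6,0,0,-1.2,0,0,0]]]' | python3 shift.py;echo '[[[0.6,0,0,-1.2,0,0,1.81],[0.6,0,0,-1.2,0,0,1.81],[1,0,0,-0.8,0,0,1.81],[1,0,0,0,0,0,1.81],[1,0,0,0,0,0,1.81]]]' | python3 shift.py; echo '[[[1,0,0,0,0,0,1.81],[1,0,0,0,0,0,1.3],[1,0,0,0,0,0,0]]]' | python3 shift.py
python3 - <<'E'
from h import *
goto([.44,-.12],.33,90)
p,im=shot("wrist")
E
```

```text
time: 7.08
tool_pos: [0.5952, -0.3672, 0.1658]
tool_rot: [-0.003, 0.827, 0.562, -0.001]
contact_force: [-0.1, -0.5, 0.6]
gripper_width: 0.6
grasp_force: 0.0
time: 7.7
tool_pos: [0.597, -0.3685, 0.3294]
tool_rot: [0.001, 0.99, 0.141, 0.0]
contact_force: [-0.1, 0.1, -0.1]
gripper_width: 0.998
grasp_force: 0.0
time: 8.07
tool_pos: [0.5968, -0.3683, 0.3281]
tool_rot: [0.0, 1.0, -0.01, -0.0]
contact_force: [0.8, 0.7, 0.2]
gripper_width: 0.998
grasp_force: 0.0
shift [-0.1617 -0.2451 -0.0019] rz -0.02 tilt [0.0001 0.0004 0.    ] tcp [ 0.5968 -0.3683  0.3281] j6 0.93 t 8.075
```

```bash
echo '[[[1,-0.64,-0.98,0,0,0,0],[1,-0.64,-0.98,0,0,0,0],[1,-0.64,-0.98,0,0,0,0],[1,-0.64,-0.98,0,0,0,0],[1,-0.66,-0.98,0,0,0,-0.2]]]' | python3 shift.py; echo '[[[1,0,0,0,0,0,0],[1,0,0,0,0,0,0]]]' | python3 shift.py
python3 - <<'E'
from h import *
p,im=shot("wrist","pics/w2.png")
import pickle; pickle.dump(p,open("w2.pkl","wb"))
for r in rects(p,im.max(2)<110,0.012,300,12000): print(np.round(r[:5],3),r[5])
shot("top","pics/top1.png")
E
```

```text
time: 8.75
tool_pos: [0.44, -0.1184, 0.3284]
tool_rot: [0.0, 1.0, 0.0, 0.0]
contact_force: [0.5, 0.8, 0.2]
gripper_width: 1.001
grasp_force: 0.0
time: 9.0
tool_pos: [0.4413, -0.1199, 0.3287]
tool_rot: [0.0, 1.0, -0.0, 0.0]
contact_force: [0.6, -1.4, 0.6]
gripper_width: 1.0
grasp_force: 0.0
[ 0.368  0.184 66.72  41.959 20.194] [ 42. 206.]
[  0.43   -0.303 171.246  43.552 -85.256] [432. 161.]
[ 4.34000e-01 -3.00000e-02  1.69231e+02  4.15190e+01 -7.02690e+01] [211. 158.]
[  0.563  -0.361 143.297  85.283  89.531] [504.  38.]
```

View pics/w2.png

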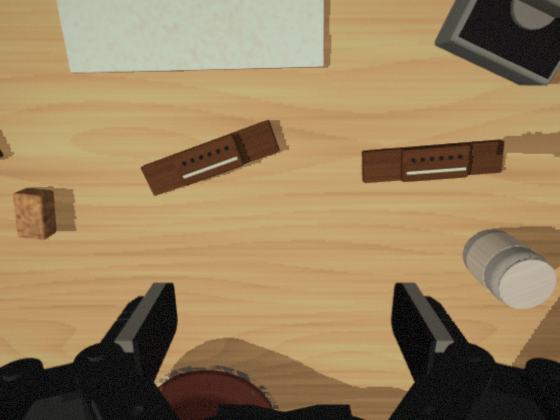

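Run:
```python
from h import *
import pickle; p=pickle.load(open("w2.pkl","rb")); im=cv2.imread("pics/w2.png")
h=cv2.cvtColor(im,cv2.COLOR_BGR2HSV); m=((h[...,1]<60)&(h[...,2]>150)).astype(np.uint8)
n,l,st,ce=cv2.connectedComponentsWithStats(m); l=l==l[30,200]
fx=np.arange(80,318); fy=np.array([np.nonzero(l[:,x])[0].max()+.5 for x in fx]); F=cast(p,np.c_[fx,fy],.01)
ry=np.arange(2,60); rx=np.array([np.nonzero(l[y])[0].max()+.5 for y in ry]); Rr=cast(p,np.c_[rx,ry],.01)
lx=np.array([np.nonzero(l[y])[0].min()-.5 for y in ry]); L=cast(p,np.c_[lx,ry],.01)
a=np.polyfit(F[:,1],F[:,0],1); b=np.polyfit(Rr[:,0],Rr[:,1],1); c=np.polyfit(L[:,0],L[:,1],1)
print("front hd",np.degrees(np.arctan(-a[0])),"right hd",np.degrees(np.arctan(b[0])),"left hd",np.degrees(np.arctan(c[0])))
def X(b): y=(b[0]*a[1]+b[1])/(1-a[0]*b[0]); return np.array([a[0]*y+a[1],y])
r,q=X(b),X(c); print("corners",r,q,"len",np.linalg.norm(r-q)*1e3,"mid",(r+q)/2)
t=np.arctan(-a[0]); u=np.array([np.cos(t),np.sin(t)]); print("station origin",(r+q)/2+.08*u)
t1=cv2.imread("pics/top1.png")[155:225,365:445]; cv2.imwrite("pics/c2.png",cv2.resize(t1,None,fx=6,fy=6,interpolation=cv2.INTER_CUBIC))
```

```text
front hd 1.4634015144170016 right hd 2.0029464073417733 left hd 1.3989312985337388
corners [ 0.54074954 -0.16586122] [0.5333485  0.12384486] len 289.8005986517135 mid [ 0.53704902 -0.02100818]
station origin [ 0.61702293 -0.01896511]
```

View pics/c2.png

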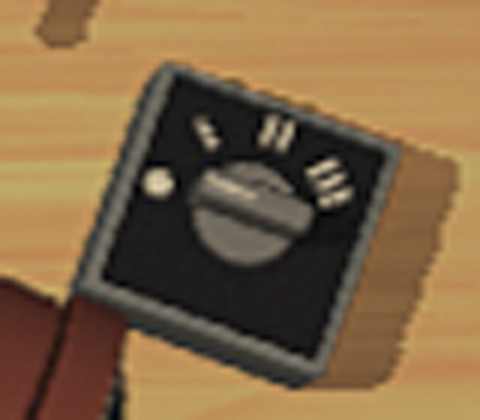

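Converted, 0.05 m is 1, -0.045 m is -0.9, 0.175 rad is 1.75.

```bash
echo '[[[1,-0.08,-0.9,1,0,0,0],[1,-0.06,-0.9,1,0,0,0],[0.75,0,0,1,0,0,1.75],[0.75,0,0,1,0,0,1.75],[0.75,0,0,0.4,0,0,1.75]]]' | python3 shift.py; echo '[[[0.75,0,0,0,0,0,1.75],[0.75,0,0,0,0,0,1.75],[0.75,0,0,0,0,0,1.75],[0.75,0,0,0,0,0,1.75],[0.75,0,0,0,0,0,0]]]' | python3 shift.py; python3 -c "
from h import *
goto([.434,-.030],.003,19.7)
p,im=shot('wrist','pics/w3.png')"
```

```text
time: 9.72
tool_pos: [0.433, -0.0363, 0.1115]
tool_rot: [0.0, 0.965, -0.263, -0.003]
contact_force: [0.4, 0.5, 0.2]
gripper_width: 0.745
grasp_force: 0.0
time: 10.35
tool_pos: [0.4352, -0.037, 0.1153]
tool_rot: [0.0, 0.818, -0.575, -0.0]
contact_force: [0.1, -0.3, 0.1]
gripper_width: 0.752
grasp_force: 0.0
shift [-0.0069 -0.0013  0.1123] rz 0.002 tilt [ 0.0008  0.0005 -0.    ] tcp [ 0.4352 -0.037   0.1153] j6 2.54 t 10.35
```

View pics/w3.png

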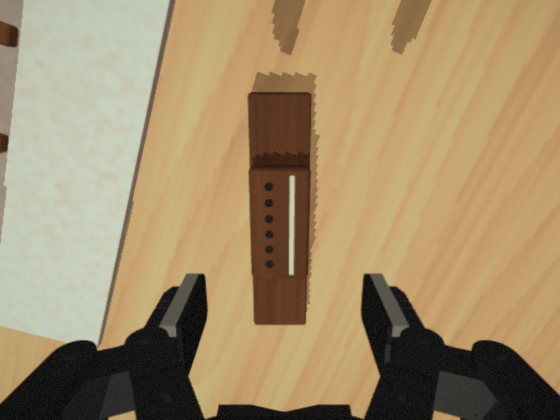

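```bash
echo '[[[0.75,-0.14,-0.02,1,0,0,0],[0.75,0,0,0.9,0,0,0],[0.75,0,0,0.34,0,0,0],[0.75,0,0,0,0,0,0],[0,0,0,0,0,0,0]]]' | python3 shift.py; echo '[[[0,0,0,0,0,0,0],[0,0,0,0,0,0,0],[0,0,0,0,0,0,0],[0,0,0,0,0,0,0],[0,0,0,-0.2,0,0,0]]]' | python3 shift.py; python3 -c "
from h import *
u=R.from_euler('z',1.463,degrees=True).as_matrix()[:2,:2]; o=np.array([.617,-.019])
goto(o+u@[-.110,-.033],.075,91.46)"
```

```text
time: 11.02
tool_pos: [0.4344, -0.0297, 0.0045]
tool_rot: [-0.0, 0.818, -0.575, 0.001]
contact_force: [-0.1, -0.4, 0.4]
gripper_width: 0.552
grasp_force: 0.0
time: 11.65
tool_pos: [0.4326, -0.0291, 0.0133]
tool_rot: [0.0, 0.818, -0.575, -0.001]
contact_force: [-0.4, 1.3, -0.8]
gripper_width: 0.454
grasp_force: 62.5
shift [ 0.0496 -0.0621 -0.0618] rz -1.252 tilt [ 0.0014  0.001  -0.    ] tcp [ 0.4326 -0.0291  0.0133] j6 2.56 t 11.65
```

Converted, -0.03 m is -0.6, -0.175 rad is -1.75.

```bash
echo '[[[0,0,0,-0.6,0,0,0],[0,0,0,-0.6,0,0,-1],[0,0,0,0,0,0,-1.75],[0,0,0,0,0,0,-1.75],[0,0,0,0,0,0,-1.75]]]' | python3 shift.py; echo '[[[0,0,0,0,0,0,-1.75],[0,0,0,0,0,0,-1.75],[0,0,0,0,0,0,-1.75],[0,0,0,0,0,0,-1.02],[0,0,0,0,0,0,0]]]' | python3 shift.py
cat >> h.py <<'E'
o=np.array([.617,-.019]); U=R.from_euler('z',1.463,degrees=True).as_matrix()[:2,:2]
def st(x,y,z): goto(o+U@[x,y],z,91.463); s=manip.state(); print("station",((s["tool_pos"][:2]-o)@U*1e3).round(1),"w",s["gripper_width"].round(3),"F",s["contact_force"].round(1))
E
python3 -c "
from h import *
st(-.110,-.033,.075)"
```

```text
time: 12.28
tool_pos: [0.4329, -0.0292, 0.0736]
tool_rot: [-0.0, 0.956, -0.293, -0.0]
contact_force: [0.0, 1.0, -0.9]
gripper_width: 0.451
grasp_force: 62.6
time: 12.9
tool_pos: [0.4329, -0.0292, 0.0735]
tool_rot: [-0.0, 1.0, 0.012, -0.0]
contact_force: [-0.2, -0.2, -2.3]
gripper_width: 0.45
grasp_force: 62.6
shift [ 0.0743  0.0275 -0.0016] rz -0.001 tilt [-0.0002  0.0005 -0.    ] tcp [ 0.4329 -0.0292  0.0735] j6 1.31 t 12.9Traceback (most recent call last):
  File "<string>", line 3, in <module>
    st(-.110,-.033,.075)
    ~~^^^^^^^^^^^^^^^^^^
  File "h.py", line 33, in st
    def st(x,y,z): goto(o+U@[x,y],z,91.463); s=manip.state(); print("station",((s["tool_pos"][:2]-o)@U*1e3).round(1),"w",s["gripper_width"].round(3),"F",s["contact_force"].round(1))
                                                                                                                         ^^^^^^^^^^^^^^^^^^^^^^^^
AttributeError: 'float' object has no attribute 'round'
```

```bash
sed -i 's/s\["gripper_width"\].round(3)/round(s["gripper_width"],3)/' h.py; echo '[[[0,0.74,0.27,0,0,0,0],[0,0.74,0.28,0,0,0,0],[0,0,0,0.7,0,0,0],[0,0,0,0.4,0,0,0],[0,0,0,0,0,0,0]]]' | python3 shift.py; python3 -c "
from h import *
st(-.018,-.033,.016)
p,im=shot('wrist','pics/w4.png')"
```

```text
time: 13.52
tool_pos: [0.5071, -0.0547, 0.0175]
tool_rot: [-0.0, 1.0, 0.012, -0.001]
contact_force: [0.7, -0.1, 0.6]
gripper_width: 0.453
grasp_force: 62.5
shift [0.0928 0.     0.0012] rz -0.001 tilt [-0.0008  0.0026  0.    ] tcp [ 0.5071 -0.0547  0.0175] j6 1.29 t 13.525
station [-110.8  -32.9] w 0.453 F [ 0.7 -0.1  0.6]
```

View pics/w4.png

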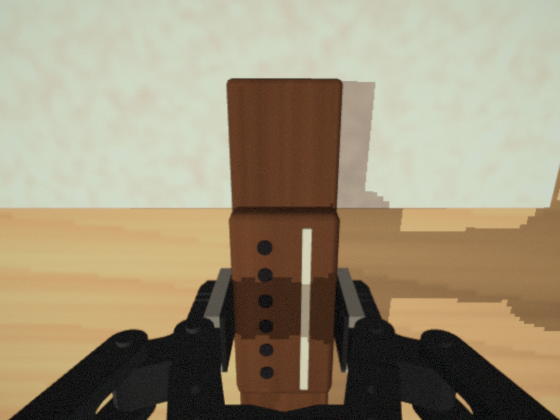

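```bash
echo '[[[0,0.5,0,0.02,0,0,0],[0,0.5,0,0,0,0,0],[0,0.44,0,0,0,0,0],[0,0.4,0,0,0,0,0],[0,0,0,0,0,0,0]]]' | python3 shift.py; python3 -c "
from h import *
st(-.018,-.033,.016)"
```

```text
time: 14.2
tool_pos: [0.6015, -0.0527, 0.0192]
tool_rot: [0.0, 1.0, 0.013, 0.001]
contact_force: [0.5, -0.6, -0.2]
gripper_width: 0.451
grasp_force: 62.5
shift [-0.0017 -0.0002  0.0032] rz 0.0 tilt [ 0.0006 -0.0021 -0.    ] tcp [ 0.6015 -0.0527  0.0192] j6 1.33 t 14.2
station [-16.3 -33.2] w 0.451 F [ 0.5 -0.6 -0.2]
```

Converted, -0.03 m is -0.6, 0.003 m is 0.06.

```bash
echo '[[[0,-0.02,0,0.06,0,0,0],[0,0,0,0,0,0,0],[0.6,0,0,0,0,0,0],[0.6,0,0,0,0,0,0],[0.6,0,0,-0.6,0,0,0]]]' | python3 shift.py; echo '[[[0.6,0,0,-0.4,0,0,0],[0.6,-0.6,0,0,0,0,0],[0,-0.8,0,0,0,0,0],[0,-0.8,0,0,0,0,0],[0,0,0,0,0,0,0]]]' | python3 shift.py;  python3 -c "
from h import *
st(-.125,-.033,.018)
p,im=shot('wrist','pics/w5.png')"
```

```text
time: 14.82
tool_pos: [0.596, -0.052, 0.0415]
tool_rot: [-0.001, 1.0, 0.013, -0.004]
contact_force: [-0.0, -0.7, -0.4]
gripper_width: 0.599
grasp_force: 0.0
time: 15.45
tool_pos: [0.4864, -0.055, 0.0636]
tool_rot: [-0.0, 1.0, 0.013, -0.001]
contact_force: [1.9, -0.4, 0.2]
gripper_width: 0.001
grasp_force: 0.0
shift [0.0066 0.0004 0.0456] rz -0.0 tilt [-0.0005  0.002   0.    ] tcp [ 0.4864 -0.055   0.0636] j6 1.28 t 15.45
station [-131.5  -32.7] w 0.001 F [ 1.9 -0.4  0.2]
```

View pics/w5.png

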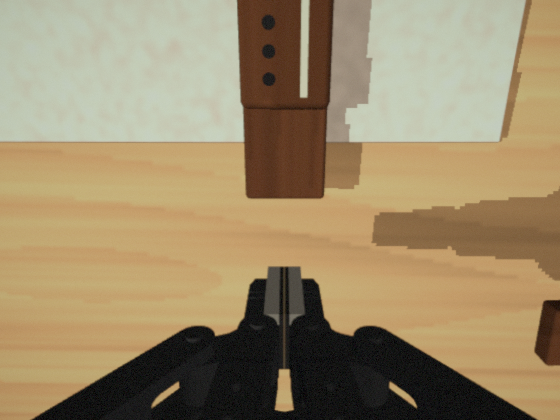

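Converted, 0.015 m is 0.3, 0.03 m is 0.6.

```bash
echo '[[[0,0,0,0.6,0,0,0],[0,0,0,0.34,0,0,0],[0,0.3,0,0,0,0,0],[0,0.3,0,0,0,0,0],[0,0.3,0,0,0,0,0]]]' | python3 shift.py; echo '[[[0,0.3,0,0,0,0,0],[0,0.24,0,0,0,0,0],[0,0.1,0,0,0,0,0],[0,0.06,0,0,0,0,0],[0,0,0,0,0,0,0]]]' | python3 shift.py;python3 -c "
from h import *
st(-.046,-.033,.017)"
```

```text
time: 16.12
tool_pos: [0.5364, -0.0544, 0.0186]
tool_rot: [0.0, 1.0, 0.013, 0.001]
contact_force: [-0.7, -0.4, 1.0]
gripper_width: -0.0
grasp_force: 0.5
time: 16.75
tool_pos: [0.569, -0.0533, 0.0174]
tool_rot: [-0.0, 1.0, 0.013, 0.0]
contact_force: [0.1, 0.5, 0.1]
gripper_width: -0.003
grasp_force: 0.0
shift [ 0.0029 -0.0001  0.0004] rz 0.0 tilt [-0.0001 -0.0002 -0.    ] tcp [ 0.569  -0.0533  0.0174] j6 1.32 t 16.75
station [-48.9 -33.1] w -0.003 F [0.1 0.5 0.1]
```

Converted, 0.002 m is 0.04, 0.001 m is 0.02.

```bash
echo '[[[0,0.04,0,0,0,0,0],[0,0.02,0,0,0,0,0],[0,0,0,0,0,0,0]]]' | python3 shift.py; echo '[[[0,0.02,0,0,0,0,0],[0,0,0,0,0,0,0]]]' | python3 shift.py;echo '[[[0,0.02,0,0,0,0,0],[0,0,0,0,0,0,0]]]' | python3 shift.py;python3 -c "
from h import *
st(-.046,-.033,.017)"
```

```text
time: 17.12
tool_pos: [0.572, -0.0533, 0.0175]
tool_rot: [-0.0, 1.0, 0.013, -0.0]
contact_force: [-0.6, -0.7, -0.3]
gripper_width: -0.002
grasp_force: 0.1
time: 17.38
tool_pos: [0.5731, -0.0532, 0.0175]
tool_rot: [0.0, 1.0, 0.013, 0.0]
contact_force: [-0.2, -0.2, 0.2]
gripper_width: 0.003
grasp_force: 0.1
time: 17.62
tool_pos: [0.5732, -0.0532, 0.0174]
tool_rot: [-0.0, 1.0, 0.013, -0.001]
contact_force: [-5.4, -0.2, 4.3]
gripper_width: 0.003
grasp_force: 2.7
shift [-0.0014 -0.0001  0.0005] rz 0.0 tilt [-0.0001  0.0023 -0.    ] tcp [ 0.5732 -0.0532  0.0174] j6 1.32 t 17.625
station [-44.6 -33.1] w 0.003 F [-5.4 -0.2  4.3]
```

Converted, 0.001 m is 0.02.

```bash
echo '[[[0,0.02,0,0,0,0,0],[0,0.02,0,0,0,0,0],[0,0,0,0,0,0,0]]]' | python3 shift.py; echo '[[[0,-0.2,0,0,0,0,0],[0,-0.6,0,-0.6,0,0,0],[0,-0.6,0,-1.2,0,0,0],[1,0,0,-1.2,0,0,0],[1,0,0,0,0,0,0]]]' | python3 shift.py;python3 -c "
from h import *
shot('wrist','pics/w6.png')
goto([.43,-.303],.12,4.7); goto([.43,-.303],.12,1.5)"
```

```text
time: 18.0
tool_pos: [0.5734, -0.0532, 0.0174]
tool_rot: [-0.0, 1.0, 0.013, -0.004]
contact_force: [-12.8, -0.3, 9.7]
gripper_width: 0.001
grasp_force: 6.2
time: 18.62
tool_pos: [0.5121, -0.0558, 0.1705]
tool_rot: [0.002, 1.0, 0.013, 0.007]
contact_force: [-0.0, -0.2, -0.3]
gripper_width: 0.42
grasp_force: 0.0
shift [-0.087   0.2454  0.0468] rz 1.515 tilt [ 0.002  -0.0083 -0.    ] tcp [ 0.5103 -0.0554  0.167 ] j6 1.29 t 18.675
shift [-0.087   0.2454  0.0468] rz 1.57 tilt [ 0.002  -0.0083 -0.    ] tcp [ 0.5103 -0.0554  0.167 ] j6 1.29 t 18.675
```

View pics/w6.png

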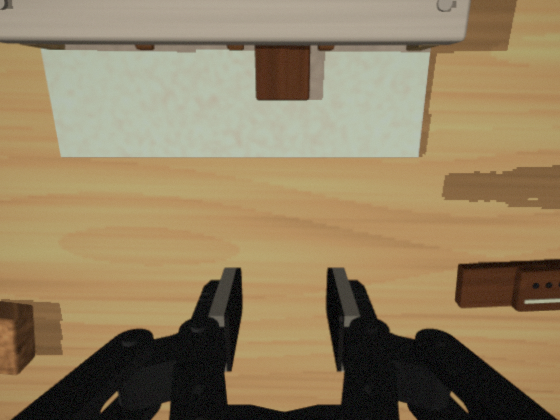

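```bash
echo '[[[1,-0.46,1,-0.4,0,0,0],[1,-0.46,1,-0.4,0,0,0],[1,-0.46,1,-0.4,0,0,0.5],[1,-0.46,1,0,0,0,1.8],[1,0.2,0.9,0,0,0,1.8]]]' | python3 shift.py; echo '[[[1,0,0,0,0,0,1.8],[1,0,0,0,0,0,1.8],[1,0,0,0,0,0,1.8],[1,0,0,0,0,0,1.8],[1,0,0,0,0,0,1.8]]]' | python3 shift.py;echo '[[[0.75,0,0,0,0,0,1.8],[0.75,0,0,0,0,0,0],[0.75,0,0,0,0,0,0]]]' | python3 shift.py;python3 -c "
from h import *
p,im=shot('wrist','pics/w7.png')
for r in rects(p,im.max(2)<110,0.012,1500,20000): print(np.round(r[:5],3),r[5])
goto([.43,-.303],.003,4.7)"
```

```text
time: 19.3
tool_pos: [0.418, -0.3035, 0.2219]
tool_rot: [-0.0, 0.981, -0.195, -0.0]
contact_force: [0.8, 0.1, -0.9]
gripper_width: 0.998
grasp_force: 0.0
time: 19.92
tool_pos: [0.4191, -0.3017, 0.221]
tool_rot: [-0.0, 0.799, -0.601, -0.001]
contact_force: [-0.1, 0.7, -1.0]
gripper_width: 1.001
grasp_force: 0.0
time: 20.3
tool_pos: [0.4192, -0.3019, 0.2223]
tool_rot: [-0.0, 0.745, -0.667, -0.001]
contact_force: [0.6, -0.2, 0.4]
gripper_width: 0.751
grasp_force: 0.0
[  0.43   -0.304 168.181  39.185 -85.363] [271. 162.]
[  0.551  -0.362 146.915  77.29  -81.569] [139.  76.]
[  0.617  -0.366 122.396 122.268 -22.348] [66. 75.]
shift [ 0.0024 -0.0107  0.2196] rz 0.027 tilt [0.0006 0.0009 0.    ] tcp [ 0.4193 -0.302   0.2226] j6 2.26 t 20.35
```

Bridge3 is confirmed at (0.430, -0.304), heading -85.4°, so I grasp it there.

Careful with the scale: shifts go in units of 50 mm and turns go in units of 0.1 rad. That gives: 0.055 m is 1.1, 0.05 m is 1, 0.027 rad is 0.27.

```bash
echo '[[[0.75,0.04,-0.22,1,0,0,0.27],[0.75,0,0,1.1,0,0,0],[0.75,0,0,1.1,0,0,0],[0.75,0,0,0.9,0,0,0],[0.75,0,0,0.28,0,0,0]]]' | python3 shift.py; echo '[[[0.75,0,0,0,0,0,0],[0,0,0,0,0,0,0],[0,0,0,0,0,0,0],[0,0,0,0,0,0,0],[0,0,0,0,0,0,0]]]' | python3 shift.py; echo '[[[0,0,0,0,0,0,0],[0,0,0,-0.4,0,0,0],[0,0,0,-1,0,0,0],[0,0,0,0,0,0,-1.5],[0,0,0,0,0,0,-1.75]]]' | python3 shift.py; echo '[[[0,0,0,0,0,0,-1.75],[0,0,0,0,0,0,-1.75],[0,0,0,0,0,0,-1.75],[0,0,0,0,0,0,-1.75],[0,0,0,0,0,0,-1.75]]]' | python3 shift.py; echo '[[[0,0,0,0,0,0,-1.75],[0,0,0,0,0,0,-1.4],[0,0,0,0,0,0,0]]]' | python3 shift.py;  python3 -c "
from h import *
st(-.110,-.099,.075)"
```

```text
time: 20.98
tool_pos: [0.4286, -0.3011, 0.001]
tool_rot: [-0.0, 0.735, -0.678, -0.003]
contact_force: [-0.1, 0.1, 0.7]
gripper_width: 0.746
grasp_force: 0.0
time: 21.6
tool_pos: [0.4324, -0.3046, 0.0073]
tool_rot: [0.0, 0.735, -0.678, 0.003]
contact_force: [0.1, -0.4, 5.6]
gripper_width: 0.449
grasp_force: 64.2
time: 22.22
tool_pos: [0.4311, -0.3034, 0.076]
tool_rot: [0.0, 0.836, -0.548, 0.001]
contact_force: [-1.1, 1.0, -1.5]
gripper_width: 0.453
grasp_force: 63.4
time: 22.85
tool_pos: [0.4306, -0.3029, 0.0748]
tool_rot: [0.0, 0.99, -0.142, 0.0]
contact_force: [0.5, 0.1, -1.8]
gripper_width: 0.456
grasp_force: 63.3
time: 23.22
tool_pos: [0.4306, -0.3029, 0.0747]
tool_rot: [0.0, 1.0, 0.011, 0.0]
contact_force: [0.2, -0.0, -2.4]
gripper_width: 0.454
grasp_force: 63.3
shift [ 0.083  -0.1804 -0.0003] rz -0.003 tilt [ 0.0003 -0.0003 -0.    ] tcp [ 0.4306 -0.3029  0.0747] j6 0.79 t 23.225
station [-193.6 -279.1] w 0.454 F [ 0.2 -0.  -2.4]
```

```bash
echo '[[[0,0,-0.9,0,0,0,0],[0,0.2,-0.9,0,0,0,0],[0,0.6,-0.9,0,0,0,0],[0,0.6,-0.9,0,0,0,0],[0,0.26,0,0.4,0,0,0]]]' | python3 shift.py; echo '[[[0,0,0,0.6,0,0,0],[0,0,0,0.1,0,0,0],[0,0,0,0,0,0,0]]]' | python3 shift.py;python3 -c "
from h import *
st(-.018,-.099,.02)
p,im=shot('wrist','pics/w8.png')"
```

```text
time: 23.85
tool_pos: [0.5121, -0.1188, 0.0565]
tool_rot: [0.001, 1.0, 0.013, 0.002]
contact_force: [-0.3, 0.0, -1.4]
gripper_width: 0.451
grasp_force: 63.3
time: 24.22
tool_pos: [0.5093, -0.1212, 0.0197]
tool_rot: [0.0, 1.0, 0.011, -0.0]
contact_force: [-0.7, 0.4, -1.6]
gripper_width: 0.451
grasp_force: 63.3
shift [ 0.0923 -0.0007 -0.0003] rz -0.003 tilt [ 0.  0. -0.] tcp [ 0.5093 -0.1212  0.0197] j6 1.17 t 24.225
station [-110.3  -99.4] w 0.451 F [-0.7  0.4 -1.6]
```

View pics/w8.png

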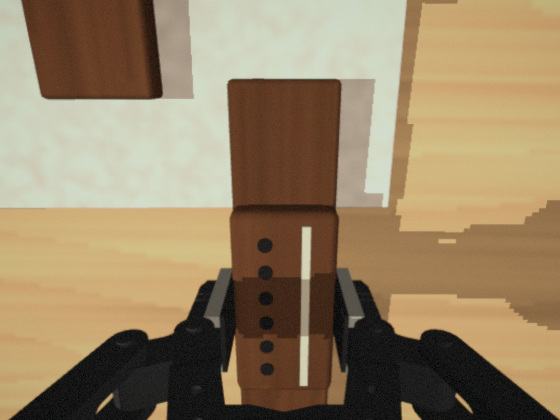

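Converted, 0.025 m is 0.5, 0.022 m is 0.44.

```bash
echo '[[[0,0.5,-0.02,0,0,0,0],[0,0.5,0,0,0,0,0],[0,0.44,0,0,0,0,0],[0,0.4,0,0,0,0,0],[0,0,0,0,0,0,0]]]' | python3 shift.py;  echo '[[[0,0,0,0.06,0,0,0],[0,0,0,0,0,0,0],[0.6,0,0,0,0,0,0],[0.6,0,0,0,0,0,0],[0.6,0,0,-0.6,0,0,0]]]' | python3 shift.py; echo '[[[0.6,0,0,-0.4,0,0,0],[0.6,-0.6,0,0,0,0,0],[0,-0.8,0,0,0,0,0],[0,-0.8,0,0,0,0,0],[0,0,0,0,0,0,0]]]' | python3 shift.py;  python3 -c "
from h import *
st(-.046,-.099,.017)
p,im=shot('wrist','pics/w9.png')
for r in rects(p,im.max(2)<100,.024,1500,20000): print(np.round(r[:5],3),r[5], (np.array(r[:2])-o)@U)"
```

```text
time: 24.9
tool_pos: [0.6032, -0.1186, 0.0213]
tool_rot: [0.001, 1.0, 0.012, 0.002]
contact_force: [-0.9, 0.9, -1.0]
gripper_width: 0.45
grasp_force: 63.3
time: 25.52
tool_pos: [0.5984, -0.117, 0.0434]
tool_rot: [-0.001, 1.0, 0.012, -0.003]
contact_force: [0.7, -0.5, 0.1]
gripper_width: 0.601
grasp_force: 0.0
time: 26.15
tool_pos: [0.4888, -0.12, 0.0657]
tool_rot: [-0.0, 1.0, 0.011, -0.001]
contact_force: [-0.1, 0.1, -0.4]
gripper_width: 0.0
grasp_force: 0.0
shift [0.0849 0.0011 0.0485] rz -0.003 tilt [-0.0007  0.0017  0.    ] tcp [ 0.4888 -0.12    0.0657] j6 1.16 t 26.15
station [-130.8  -97.7] w 0.0 F [-0.1  0.1 -0.4]
[ 0.559 -0.12  88.224 40.8    1.355] [291.  84.] [-0.06036983 -0.09900616]
[ 5.9200e-01 -5.5000e-02  4.1240e+01  1.9387e+01 -8.8470e+01] [142.  24.] [-0.02593594 -0.03578444]
```

Lying straight in lane -99 (y = -99.0 mm). Push it home.

```bash
echo '[[[0,0,0.02,0.6,0,0,0],[0,0,0,0.38,0,0,0],[0,0.3,0,0,0,0,0],[0,0.3,0,0,0,0,0],[0,0.3,0,0,0,0,0]]]' | python3 shift.py; echo '[[[0,0.3,0,0,0,0,0],[0,0.24,0,0,0,0,0],[0,0.12,0,0,0,0,0],[0,0.08,0,0,0,0,0],[0,0,0,0,0,0,0]]]' | python3 shift.py;echo '[[[0,0.02,0,0,0,0,0],[0,0.02,0,0,0,0,0],[0,0,0,0,0,0,0]]]' | python3 shift.py;echo '[[[0,0.02,0,0,0,0,0],[0,0,0,0,0,0,0]]]' | python3 shift.py;python3 -c "
from h import *
st(-.046,-.099,.017)"
```

```text
time: 26.82
tool_pos: [0.5388, -0.1207, 0.0188]
tool_rot: [0.0, 1.0, 0.012, 0.001]
contact_force: [-2.5, 0.2, 2.0]
gripper_width: 0.001
grasp_force: 0.9
time: 27.45
tool_pos: [0.5735, -0.1195, 0.0174]
tool_rot: [-0.0, 1.0, 0.012, 0.0]
contact_force: [-0.3, 0.4, 0.6]
gripper_width: 0.002
grasp_force: 0.0
time: 27.82
tool_pos: [0.5748, -0.1195, 0.0173]
tool_rot: [-0.0, 1.0, 0.012, -0.0]
contact_force: [-2.0, 0.2, 0.7]
gripper_width: -0.003
grasp_force: 1.1
time: 28.08
tool_pos: [0.5749, -0.1194, 0.0173]
tool_rot: [-0.0, 1.0, 0.012, -0.002]
contact_force: [-6.6, -0.0, 4.4]
gripper_width: -0.001
grasp_force: 3.3
shift [-0.0014 -0.0003  0.0003] rz -0.002 tilt [-0.0003  0.0036  0.    ] tcp [ 0.5749 -0.1194  0.0173] j6 1.22 t 28.075
station [-44.6 -99.3] w -0.001 F [-6.6 -0.   4.4]
```

Converted, 0.001 m is 0.02.

```bash
echo '[[[0,0.02,0,0,0,0,0],[0,0.02,0,0,0,0,0],[0,0,0,0,0,0,0]]]' | python3 shift.py; echo '[[[0,-0.2,0,0,0,0,0],[0,-0.6,0,-0.6,0,0,0],[0,-0.6,0,-1,0,0,0],[1,-0.4,-0.4,-1,0,0,0],[1,-0.4,-1,-0.6,0,0,0]]]' | python3 shift.py;echo '[[[1,-0.4,-1.1,-0.6,0,0,0],[1,-0.2,-1.1,-0.6,0,0,0],[1,-0.2,-1.1,0,0,0,0],[1,0,-1.1,0,0,0,0],[1,0,-1.1,0,0,0,0]]]' | python3 shift.py;echo '[[[1,0,-1,0,0,0,0],[1,0,0,0,0,0,0],[1,0,0,0,0,0,0]]]' | python3 shift.py; python3 -c "
from h import *
p,im=shot('wrist','pics/w10.png')
for r in rects(p,im.max(2)<110,0.012,1500,20000): print(np.round(r[:5],3),r[5])
goto([.432,.315],.15,15.3)"
```

```text
time: 28.45
tool_pos: [0.575, -0.1194, 0.0172]
tool_rot: [-0.0, 1.0, 0.012, -0.004]
contact_force: [-13.0, -0.1, 10.5]
gripper_width: -0.001
grasp_force: 6.9
time: 29.08
tool_pos: [0.4676, -0.0527, 0.181]
tool_rot: [0.001, 1.0, 0.01, 0.003]
contact_force: [0.5, 1.1, -0.1]
gripper_width: 0.419
grasp_force: 0.0
time: 29.7
tool_pos: [0.4212, 0.2205, 0.2361]
tool_rot: [-0.001, 1.0, 0.012, 0.002]
contact_force: [1.3, -0.8, 0.1]
gripper_width: 1.0
grasp_force: 0.0
time: 30.08
tool_pos: [0.4201, 0.2683, 0.2354]
tool_rot: [-0.0, 1.0, 0.012, 0.0]
contact_force: [0.5, -0.3, -0.3]
gripper_width: 1.002
grasp_force: 0.0
[ 1.13000e-01  2.60000e-01  1.97888e+02  2.23520e+01 -8.86370e+01] [284. 414.]
[ 2.04000e-01  3.10000e-02  2.19369e+02  1.92238e+02 -8.79980e+01] [465. 370.]
[ 2.74000e-01  4.94000e-01  3.67124e+02  2.20662e+02 -2.62000e+00] [ 82. 310.]
[  0.43    0.315 168.86   42.238 -73.312] [238. 157.]
[  0.56    0.364 169.069  12.245 -88.215] [174.   5.]
shift [ 0.0128 -0.0469  0.0854] rz 1.327 tilt [-0.     -0.0005  0.    ] tcp [0.4203 0.2678 0.2354] j6 1.97 t 30.125
```

View pics/w10.png

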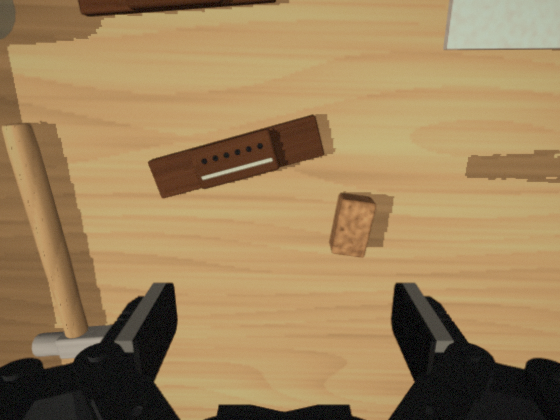

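Converted, -0.047 m is -0.94, 0.02 m is 0.4, -0.182 rad is -1.82.

```bash
echo '[[[1,0.2,-0.94,0,0,0,0],[1,0,0,0.4,0,0,-1.82],[1,0,0,0.4,0,0,-1.82],[1,0,0,0.4,0,0,-1.82],[1,0,0,0.4,0,0,-1.82]]]' | python3 shift.py; echo '[[[0.75,0,0,0,0,0,-1.82],[0.75,0,0,0,0,0,-1.82],[0.75,0,0,0,0,0,-1.82],[0.75,0,0,0,0,0,-1.82],[0.75,0,0,0,0,0,-1.82]]]' | python3 shift.py; echo '[[[0.75,0,0,0,0,0,-1.82],[0.75,0,0,0,0,0,0],[0.75,0,0,0,0,0,0]]]' | python3 shift.py; python3 -c "
from h import *
p,im=shot('wrist','pics/w11.png')
for r in rects(p,im.max(2)<90,0.02,1500,20000): print(np.round(r[:5],3),r[5])
goto([.43,.315],.004,16)"
```

```text
time: 30.75
tool_pos: [0.4296, 0.3143, 0.155]
tool_rot: [-0.0, 0.93, 0.369, 0.0]
contact_force: [0.1, -0.0, 0.2]
gripper_width: 1.0
grasp_force: 0.0
time: 31.38
tool_pos: [0.4297, 0.3142, 0.1557]
tool_rot: [0.0, 0.673, 0.74, 0.0]
contact_force: [0.0, -0.2, 0.4]
gripper_width: 0.748
grasp_force: 0.0
time: 31.75
tool_pos: [0.4294, 0.3149, 0.1556]
tool_rot: [0.0, 0.606, 0.796, 0.0]
contact_force: [-0.5, -0.3, 0.3]
gripper_width: 0.748
grasp_force: 0.0
[  0.623   0.219 193.32  154.623  15.885] [435. 361.]
[3.74000e-01 1.50000e-01 3.42412e+02 1.54396e+02 1.51840e+01] [180. 378.]
[  0.573   0.366 164.141  43.83  -84.579] [493. 165.]
shift [-0.0003  0.0006  0.1516] rz -0.009 tilt [ 0.0003 -0.0001 -0.    ] tcp [0.4293 0.3151 0.1556] j6 0.22 t 31.8
```

```bash
python3 - <<'E'
from h import *
im=cv2.imread("pics/w11.png"); d=(im[...,2].astype(int)-im[...,0]>15)&(im.max(2)<110)
for y in (120,150,200,230,260):
    x=np.nonzero(d[y,200:360])[0]+200; print(y,len(x),x.min() if len(x) else 0,x.max() if len(x) else 0)
E
echo '[[[0.75,0,0,1.1,0,0,-0.09],[0.75,0,0,1,0,0,0],[0.75,0,0,0.7,0,0,0],[0.75,0,0,0.22,0,0,0],[0.75,0,0,0,0,0,0]]]' | python3 shift.py
```

```text
120 53 259 311
150 50 260 312
200 46 261 312
230 39 263 312
260 47 265 311
time: 32.42
tool_pos: [0.4291, 0.3156, 0.0045]
tool_rot: [-0.0, 0.601, 0.799, -0.0]
contact_force: [0.0, 0.1, 0.6]
gripper_width: 0.75
grasp_force: 0.0
```

```bash
echo '[[[0,0,0,0,0,0,0],[0,0,0,0,0,0,0],[0,0,0,0,0,0,0],[0,0,0,0,0,0,0],[0,0,0,0,0,0,0]]]' | python3 shift.py; echo '[[[0,0,0,-0.4,0,0,0],[0,0,0,-1,0,0,0],[0,0,0,0,0,0,1.5],[0,0,0,0,0,0,1.75],[0,0,0,0,0,0,1.75]]]' | python3 shift.py; echo '[[[0,0,0,0,0,0,1.75],[0,0,0,0,0,0,1.75],[0,0,0,0,0,0,1.75],[0,0,0,0,0,0,1.75],[0,0,0,0,0,0,1.75]]]' | python3 shift.py; echo '[[[0,0,0,0,0,0,1.75],[0,0,0,0,0,0,1.75],[0,0,0,0,0,0,1],[0,0,0,0,0,0,0],[0,0,0,0,0,0,0]]]' | python3 shift.py;  python3 -c "
from h import *
st(-.110,.033,.075)"
```

```text
time: 33.05
tool_pos: [0.4309, 0.3167, 0.007]
tool_rot: [0.001, 0.601, 0.799, 0.002]
contact_force: [0.0, 0.1, 7.3]
gripper_width: 0.453
grasp_force: 63.5
time: 33.67
tool_pos: [0.4289, 0.3156, 0.0749]
tool_rot: [0.0, 0.782, 0.624, 0.0]
contact_force: [-0.2, -0.3, -0.9]
gripper_width: 0.454
grasp_force: 62.8
time: 34.3
tool_pos: [0.4289, 0.3156, 0.0747]
tool_rot: [-0.0, 0.972, 0.234, 0.0]
contact_force: [-0.3, -0.6, -1.8]
gripper_width: 0.453
grasp_force: 62.8
time: 34.92
tool_pos: [0.4289, 0.3156, 0.0746]
tool_rot: [-0.0, 1.0, 0.015, 0.0]
contact_force: [-0.3, -0.0, -1.3]
gripper_width: 0.457
grasp_force: 62.8
shift [ 0.0683  0.3065 -0.0004] rz 0.004 tilt [-0.0001 -0.0001  0.    ] tcp [0.4289 0.3156 0.0746] j6 2.04 t 34.925
station [-179.4  339.3] w 0.457 F [-0.3 -0.  -1.3]
```

Converted, 0.051 m is 1.02, 0.015 m is 0.3.

```bash
echo '[[[0,0,1.02,0,0,0,0],[0,0.2,1.02,0,0,0,0],[0,0.28,1.02,0,0,0,0],[0,0.28,1.02,0,0,0,0],[0,0.3,1.02,0,0,0,0]]]' | python3 shift.py; echo '[[[0,0.3,1.03,0,0,0,0],[0,0,0,0.6,0,0,0],[0,0,0,0.5,0,0,0],[0,0,0,0,0,0,0]]]' | python3 shift.py;python3 -c "
from h import *
st(-.018,.033,.02)
p,im=shot('wrist','pics/w12.png')
d=(im[...,2].astype(int)-im[...,0]>15)&(im.max(2)<110)
for x in (250,270,300): 
    y=np.nonzero(d[:,x])[0]; print(x,y.min())
for y in (100,150,190):
    x=np.nonzero(d[y,200:360])[0]+200; print(y,x.min(),x.max())"
```

```text
time: 35.55
tool_pos: [0.4894, 0.0606, 0.0748]
tool_rot: [-0.0, 1.0, 0.015, 0.0]
contact_force: [0.7, 1.4, -0.6]
gripper_width: 0.451
grasp_force: 62.7
time: 36.05
tool_pos: [0.5048, 0.0109, 0.0185]
tool_rot: [-0.0, 1.0, 0.014, -0.001]
contact_force: [-0.8, 0.4, -1.5]
gripper_width: 0.453
grasp_force: 62.8
shift [ 0.0934  0.     -0.0017] rz 0.003 tilt [-0.0003  0.0022 -0.    ] tcp [0.5048 0.0109 0.0185] j6 1.42 t 36.05
station [-111.4   32.8] w 0.453 F [-0.8  0.4 -1.5]
250 76
270 76
300 76
100 228 340
150 230 337
190 232 335
```

Converted, -0.001 m is -0.02, 0.025 m is 0.5.

```bash
echo '[[[0,0.5,0,-0.02,0,0,0],[0,0.5,0,0,0,0,0],[0,0.44,0,0,0,0,0],[0,0.4,0,0,0,0,0],[0,0,0,0,0,0,0]]]' | python3 shift.py;  echo '[[[0,0,0,0.04,0,0,0],[0,0,0,0,0,0,0],[0.6,0,0,0,0,0,0],[0.6,0,0,0,0,0,0],[0.6,0,0,-0.6,0,0,0]]]' | python3 shift.py; echo '[[[0.6,0,0,-0.4,0,0,0],[0.6,-0.6,0,0,0,0,0],[0,-0.8,0,0,0,0,0],[0,-0.8,0,0,0,0,0],[0,0,0,0,0,0,0]]]' | python3 shift.py;  python3 -c "
from h import *
st(-.046,.033,.017)
p,im=shot('wrist','pics/w13.png')
for r in rects(p,im.max(2)<100,.024,1500,20000): print(np.round(r[:5],3),r[5], (np.array(r[:2])-o)@U)"
```

```text
time: 36.72
tool_pos: [0.5991, 0.0139, 0.0221]
tool_rot: [0.0, 1.0, 0.014, 0.001]
contact_force: [0.3, 0.7, -1.9]
gripper_width: 0.449
grasp_force: 62.8
time: 37.35
tool_pos: [0.595, 0.0139, 0.0462]
tool_rot: [-0.0, 1.0, 0.014, -0.003]
contact_force: [0.4, -0.1, 0.2]
gripper_width: 0.595
grasp_force: 0.0
time: 37.98
tool_pos: [0.485, 0.0108, 0.0679]
tool_rot: [-0.0, 1.0, 0.014, -0.001]
contact_force: [0.3, 1.2, -0.2]
gripper_width: 0.002
grasp_force: 0.0
shift [0.0852 0.0004 0.0507] rz 0.002 tilt [-0.0002  0.0014  0.    ] tcp [0.485  0.0108 0.0679] j6 1.41 t 37.975
station [-131.2   33.2] w 0.002 F [ 0.3  1.2 -0.2]
[ 0.593 -0.101 19.265 18.66   1.605] [541.  25.] [-0.02605761 -0.08151632]
[ 5.9200e-01 -5.1000e-02  4.1391e+01  1.9207e+01 -8.8650e+01] [430.  23.] [-0.0258411  -0.03154761]
[5.5600e-01 1.2000e-02 8.8815e+01 4.0938e+01 1.7240e+00] [280.  83.] [-0.06058577  0.03292622]
```

```bash
echo '[[[0,0,0,0.6,0,0,0],[0,0,0,0.42,0,0,0],[0,0.3,0,0,0,0,0],[0,0.3,0,0,0,0,0],[0,0.3,0,0,0,0,0]]]' | python3 shift.py; echo '[[[0,0.3,0,0,0,0,0],[0,0.24,0,0,0,0,0],[0,0.12,0,0,0,0,0],[0,0.08,0,0,0,0,0],[0,0,0,0,0,0,0]]]' | python3 shift.py;echo '[[[0,0.02,0,0,0,0,0],[0,0.02,0,0,0,0,0],[0,0,0,0,0,0,0]]]' | python3 shift.py;echo '[[[0,0.02,0,0,0,0,0],[0,0.02,0,0,0,0,0],[0,0.02,0,0,0,0,0],[0,0,0,0,0,0,0]]]' | python3 shift.py;python3 -c "
from h import *
st(-.046,.033,.017)"
```

```text
time: 38.65
tool_pos: [0.5352, 0.0118, 0.0189]
tool_rot: [0.0, 1.0, 0.014, 0.001]
contact_force: [-1.6, -0.6, 2.2]
gripper_width: 0.002
grasp_force: 0.9
time: 39.28
tool_pos: [0.5697, 0.0129, 0.0175]
tool_rot: [-0.0, 1.0, 0.014, 0.0]
contact_force: [0.2, -0.6, -0.1]
gripper_width: 0.002
grasp_force: 0.0
time: 39.65
tool_pos: [0.5713, 0.013, 0.0174]
tool_rot: [-0.0, 1.0, 0.014, -0.0]
contact_force: [-0.8, -0.0, -0.7]
gripper_width: -0.001
grasp_force: 0.4
time: 40.15
tool_pos: [0.5717, 0.013, 0.0173]
tool_rot: [0.0, 1.0, 0.014, -0.004]
contact_force: [-11.7, -0.3, 10.0]
gripper_width: 0.002
grasp_force: 5.9
shift [-0.0015  0.0002  0.0003] rz 0.003 tilt [-0.0001  0.0079  0.    ] tcp [0.5717 0.013  0.0173] j6 1.44 t 40.15
station [-44.5  33.2] w 0.002 F [-11.7  -0.3  10. ]
```

```bash
echo '[[[0,-0.2,0,0,0,0,0],[0,-0.6,0,-0.6,0,0,0],[0,-0.4,0,-1.2,0,0,0],[1,-0.2,-0.4,-1.2,0,0,0],[1,0,-1,-0.6,0,0,0]]]' | python3 shift.py;echo '[[[1,0,-1.1,-0.6,0,0,0],[1,0,-1.1,0,0,0,0],[1,0,-1.1,0,0,0,0],[1,0,-1.1,0,0,0,0],[1,0,-0.8,0,0,0,0]]]' | python3 shift.py;echo '[[[1,0,0,0,0,0,0],[1,0,0,0,0,0,0]]]' | python3 shift.py; python3 -c "
from h import *
p,im=shot('wrist','pics/w14.png')
for r in rects(p,im.max(2)<110,0.012,1500,20000): print(np.round(r[:5],3),r[5])
goto([.578,.365],.15,5.2)"
```

```text
time: 40.78
tool_pos: [0.5045, 0.0802, 0.1999]
tool_rot: [0.0, 1.0, 0.012, 0.004]
contact_force: [0.9, -0.4, -1.5]
gripper_width: 0.42
grasp_force: 0.0
time: 41.4
tool_pos: [0.4955, 0.3428, 0.2254]
tool_rot: [-0.001, 1.0, 0.015, 0.001]
contact_force: [1.1, -0.5, -0.1]
gripper_width: 0.998
grasp_force: 0.0
time: 41.65
tool_pos: [0.4958, 0.34, 0.2251]
tool_rot: [0.0, 1.0, 0.014, 0.0]
contact_force: [-0.4, -1.1, 0.1]
gripper_width: 1.001
grasp_force: 0.0
[  0.199   0.331 192.365  21.732 -88.448] [284. 414.]
[ 2.9000e-01  1.0900e-01  2.1436e+02  1.8811e+02 -8.7806e+01] [465. 370.]
[  0.298   0.564 229.453 222.685   0.768] [106. 356.]
[  0.58    0.365 169.381  40.448 -84.537] [259.  77.]
shift [ 0.0827 -0.0232  0.0752] rz 1.507 tilt [ 0.0002 -0.0003 -0.    ] tcp [0.496  0.3396 0.2252] j6 2.02 t 41.7
```

Converted, 0.0426 m is 0.852, 0.042 m is 0.84, -0.182 rad is -1.82.

```bash
echo '[[[1,0.84,-0.232,0,0,0,0],[1,0.852,-0.232,0,0,0,0],[1,0,0,0.4,0,0,-1.82],[1,0,0,0.4,0,0,-1.82],[1,0,0,0.6,0,0,-1.82]]]' | python3 shift.py; echo '[[[0.75,0,0,0,0,0,-1.82],[0.75,0,0,0,0,0,-1.82],[0.75,0,0,0,0,0,-1.82],[0.75,0,0,0,0,0,-1.82],[0.75,0,0,0,0,0,-1.82]]]' | python3 shift.py; echo '[[[0.75,0,0,0,0,0,-1.82],[0.75,0,0,0,0,0,0],[0.75,0,0,0,0,0,0]]]' | python3 shift.py; python3 -c "
from h import *
p,im=shot('wrist','pics/w15.png')
d=(im[...,2].astype(int)-im[...,0]>15)&(im.max(2)<110)
for y in (120,150,200,230,260):
    x=np.nonzero(d[y,200:360])[0]+200; print(y,x.min(),x.max())
y=np.nonzero(d[:280,290])[0]; print(y.min(),y.max())
goto([.58,.365],.007,5.5)"
```

```text
time: 42.32
tool_pos: [0.5811, 0.3646, 0.156]
tool_rot: [-0.0, 0.959, 0.285, 0.001]
contact_force: [-0.1, 0.2, -0.6]
gripper_width: 0.997
grasp_force: 0.0
time: 42.95
tool_pos: [0.5803, 0.3643, 0.1555]
tool_rot: [0.0, 0.736, 0.677, 0.0]
contact_force: [-0.3, -0.0, -0.4]
gripper_width: 0.751
grasp_force: 0.0
time: 43.32
tool_pos: [0.58, 0.3651, 0.1554]
tool_rot: [0.0, 0.674, 0.739, 0.0]
contact_force: [-0.3, -0.2, 0.7]
gripper_width: 0.753
grasp_force: 0.0
120 260 311
150 260 312
200 261 310
230 262 310
260 264 308
79 279
shift [-0.0003 -0.      0.1484] rz -0.004 tilt [ 0.0001 -0.0001  0.    ] tcp [0.5799 0.3653 0.1554] j6 0.36 t 43.375
```

Converted, 0.055 m is 1.1, 0.05 m is 1.

```bash
echo '[[[0.75,0,0,1.1,0,0,0],[0.75,0,0,1,0,0,0],[0.75,0,0,0.7,0,0,0],[0.75,0,0,0.17,0,0,0],[0.75,0,0,0,0,0,0]]]' | python3 shift.py;echo '[[[0,0,0,0,0,0,0],[0,0,0,0,0,0,0],[0,0,0,0,0,0,0],[0,0,0,0,0,0,0],[0,0,0,0,0,0,0]]]' | python3 shift.py; echo '[[[0,0,0,-0.4,0,0,0],[0,0,0,-1,0,0,0],[0,0,0,0,0,0,0],[0,0,0,0,0,0,0]]]' | python3 shift.py;  python3 -c "
from h import *
st(-.110,.099,.075)"
```

```text
time: 44.0
tool_pos: [0.5801, 0.366, 0.0072]
tool_rot: [0.0, 0.673, 0.74, 0.0]
contact_force: [0.7, 0.0, 0.7]
gripper_width: 0.751
grasp_force: 0.0
time: 44.62
tool_pos: [0.5817, 0.3669, 0.0099]
tool_rot: [0.001, 0.673, 0.74, 0.002]
contact_force: [0.2, -0.3, 6.9]
gripper_width: 0.452
grasp_force: 64.3
time: 45.12
tool_pos: [0.5795, 0.3659, 0.0772]
tool_rot: [0.0, 0.673, 0.74, 0.0]
contact_force: [-0.8, -0.6, -1.7]
gripper_width: 0.448
grasp_force: 63.6
shift [-0.2803 -0.1021  0.0022] rz -1.501 tilt [ 0.0002 -0.0001  0.    ] tcp [0.5795 0.3659 0.0772] j6 0.36 t 45.125
station [-27.6 385.7] w 0.448 F [-0.8 -0.6 -1.7]
```

```bash
echo '[[[0,0,-1,0,0,0,0],[0,0,-1,0,0,0,0],[0,0,0,0,0,0,1.5],[0,0,0,0,0,0,1.75],[0,0,0,0,0,0,1.75]]]' | python3 shift.py; echo '[[[0,0,0,0,0,0,1.75],[0,0,0,0,0,0,1.75],[0,0,0,0,0,0,1.75],[0,0,0,0,0,0,1.75],[0,0,0,0,0,0,1.75]]]' | python3 shift.py; echo '[[[0,0,0,0,0,0,1.75],[0,0,0,0,0,0,0.9],[0,0,0,0,0,0,0],[0,0,0,0,0,0,0]]]' | python3 shift.py;  python3 -c "
from h import *
st(-.110,.099,.075)"
```

```text
time: 45.75
tool_pos: [0.4785, 0.3556, 0.0746]
tool_rot: [-0.0, 0.836, 0.548, -0.002]
contact_force: [-1.0, -0.0, -1.6]
gripper_width: 0.449
grasp_force: 63.5
time: 46.38
tool_pos: [0.4787, 0.3556, 0.0745]
tool_rot: [0.001, 0.99, 0.142, -0.002]
contact_force: [-0.5, -1.0, -0.8]
gripper_width: 0.451
grasp_force: 63.5
time: 46.88
tool_pos: [0.4795, 0.356, 0.0757]
tool_rot: [0.0, 1.0, 0.014, -0.001]
contact_force: [-1.1, 0.3, -2.5]
gripper_width: 0.446
grasp_force: 63.5
shift [0.0175 0.2794 0.0009] rz 0.002 tilt [0.001  0.0018 0.    ] tcp [0.4795 0.356  0.0757] j6 2.06 t 46.875
station [-127.9  378.4] w 0.446 F [-1.1  0.3 -2.5]
```

```bash
echo '[[[0,0,1,0,0,0,0],[0,0,1,0,0,0,0],[0,0,1,0,0,0,0],[0,0.1,1,0,0,0,0],[0,0.13,1,0,0,0,0]]]' | python3 shift.py; echo '[[[0,0.12,0.59,0,0,0,0],[0,0,0,0.6,0,0,0],[0,0,0,0.42,0,0,0],[0,0,0,0,0,0,0]]]' | python3 shift.py;python3 -c "
from h import *
st(-.018,.099,.024)
p,im=shot('wrist','pics/w16.png')
d=(im[...,2].astype(int)-im[...,0]>15)&(im.max(2)<110)
for x in (250,270,300): 
    y=np.nonzero(d[:,x])[0]; print(x,y.min())
for y in (100,150,190):
    x=np.nonzero(d[y,200:360])[0]+200; print(y,x.min(),x.max())"
```

```text
time: 47.5
tool_pos: [0.4978, 0.1053, 0.0766]
tool_rot: [0.0, 1.0, 0.014, -0.0]
contact_force: [1.7, 0.4, -1.3]
gripper_width: 0.448
grasp_force: 63.5
time: 48.0
tool_pos: [0.5028, 0.0773, 0.0237]
tool_rot: [-0.0, 1.0, 0.013, -0.002]
contact_force: [0.0, -0.1, -0.5]
gripper_width: 0.449
grasp_force: 63.5
shift [ 0.0937  0.0003 -0.0008] rz 0.001 tilt [-0.0001  0.0049 -0.    ] tcp [0.5028 0.0773 0.0237] j6 1.55 t 48.0
station [-111.7   99.2] w 0.449 F [ 0.  -0.1 -0.5]
250 79
270 79
300 79
100 233 339
150 233 336
190 234 334
```

```bash
echo '[[[0,0.5,0,0,0,0,0],[0,0.5,0,0,0,0,0],[0,0.44,0,0,0,0,0],[0,0.4,0,0,0,0,0],[0,0,0,0,0,0,0]]]' | python3 shift.py;  echo '[[[0,0,0,0.06,0,0,0],[0,0,0,0,0,0,0],[0.6,0,0,0,0,0,0],[0.6,0,0,0,0,0,0],[0.6,0,0,-0.6,0,0,0]]]' | python3 shift.py; echo '[[[0.6,0,0,-0.4,0,0,0],[0.6,-0.6,0,0,0,0,0],[0,-0.8,0,0,0,0,0],[0,-0.8,0,0,0,0,0],[0,0,0,0,0,0,0]]]' | python3 shift.py;  python3 -c "
from h import *
st(-.046,.099,.017)
p,im=shot('wrist','pics/w17.png')
for r in rects(p,im.max(2)<100,.024,1500,20000): print(np.round(r[:5],3),r[5], (np.array(r[:2])-o)@U)"
```

```text
time: 48.68
tool_pos: [0.599, 0.08, 0.0277]
tool_rot: [0.0, 1.0, 0.013, 0.002]
contact_force: [0.8, 0.6, -0.8]
gripper_width: 0.45
grasp_force: 63.5
time: 49.3
tool_pos: [0.5944, 0.0798, 0.0504]
tool_rot: [-0.0, 1.0, 0.013, -0.003]
contact_force: [-0.4, -0.2, 0.1]
gripper_width: 0.601
grasp_force: 0.0
time: 49.92
tool_pos: [0.4844, 0.0771, 0.0721]
tool_rot: [-0.0, 1.0, 0.013, -0.001]
contact_force: [0.3, -0.4, 1.2]
gripper_width: 0.002
grasp_force: 0.0
shift [0.0842 0.0005 0.055 ] rz 0.001 tilt [-0.      0.0014 -0.    ] tcp [0.4844 0.0771 0.0721] j6 1.55 t 49.925
station [-130.1   99.5] w 0.002 F [ 0.3 -0.4  1.2]
[ 5.7300e-01 -3.8000e-02  5.9702e+01  4.0011e+01  9.6200e-01] [526.  71.] [-0.04470308 -0.01749803]
[ 5.9100e-01  1.5000e-02  4.1367e+01  2.0932e+01 -8.8724e+01] [426.  25.] [-0.02495736  0.03484975]
[5.5500e-01 7.9000e-02 9.0258e+01 4.0869e+01 1.5380e+00] [280.  83.] [-0.05950027  0.09906936]
```

Converted, 0.03 m is 0.6, 0.025 m is 0.5.

```bash
echo '[[[0,0,0,0.6,0,0,0],[0,0,0,0.5,0,0,0],[0,0.3,0,0,0,0,0],[0,0.3,0,0,0,0,0],[0,0.3,0,0,0,0,0]]]' | python3 shift.py; echo '[[[0,0.3,0,0,0,0,0],[0,0.24,0,0,0,0,0],[0,0.12,0,0,0,0,0],[0,0.06,0,0,0,0,0],[0,0,0,0,0,0,0]]]' | python3 shift.py;echo '[[[0,0.02,0,0,0,0,0],[0,0.02,0,0,0,0,0],[0,0,0,0,0,0,0]]]' | python3 shift.py;echo '[[[0,0.02,0,0,0,0,0],[0,0.02,0,0,0,0,0],[0,0.02,0,0,0,0,0],[0,0,0,0,0,0,0]]]' | python3 shift.py;python3 -c "
from h import *
st(-.046,.099,.017)"
```

```text
time: 50.6
tool_pos: [0.5349, 0.0782, 0.0195]
tool_rot: [0.0, 1.0, 0.013, 0.002]
contact_force: [-1.3, -0.3, 0.8]
gripper_width: -0.005
grasp_force: 0.6
time: 51.22
tool_pos: [0.5679, 0.0791, 0.0177]
tool_rot: [-0.0, 1.0, 0.013, 0.0]
contact_force: [0.5, 0.5, 0.8]
gripper_width: 0.003
grasp_force: 0.0
time: 51.6
tool_pos: [0.5698, 0.0792, 0.0177]
tool_rot: [-0.0, 1.0, 0.013, -0.0]
contact_force: [0.7, 0.1, -0.6]
gripper_width: 0.0
grasp_force: 0.2
time: 52.1
tool_pos: [0.57, 0.0792, 0.0176]
tool_rot: [0.0, 1.0, 0.013, -0.004]
contact_force: [-11.5, -1.2, 9.6]
gripper_width: -0.003
grasp_force: 5.8
shift [-0.0015  0.0004  0.0006] rz 0.001 tilt [0.0002 0.008  0.    ] tcp [0.57   0.0792 0.0176] j6 1.55 t 52.1
station [-44.5  99.4] w -0.003 F [-11.5  -1.2   9.6]
```

Home. Next I back off, rise, and look at the station, because the bridge in lane -33 may have been knocked.

Converted, -0.06 m is -1.2, 0.05 m is 1.

```bash
echo '[[[0,-0.2,0,0,0,0,0],[0,-0.6,0,-0.6,0,0,0],[0,-0.4,0,-1.2,0,0,0],[0,-0.4,0.8,-1.2,0,0,0],[0,-0.4,1,-0.6,0,0,0]]]' | python3 shift.py;echo '[[[0,-0.2,0.6,0,0,0,0],[0,0,0,0,0,0,0],[0,0,0,0,0,0,0]]]' | python3 shift.py; python3 -c "
from h import *
p,im=shot('wrist','pics/w18.png')
for r in rects(p,im.max(2)<110,.024,600,20000): print(np.round(r[:5],3),r[5],(np.array(r[:2])-o)@U)
st(-.15,-.033,.1)"
```

```text
time: 52.72
tool_pos: [0.4795, -0.007, 0.1908]
tool_rot: [0.001, 1.0, 0.014, 0.003]
contact_force: [0.5, -2.0, -0.3]
gripper_width: -0.002
grasp_force: 0.0
time: 53.1
tool_pos: [0.4693, -0.0365, 0.1868]
tool_rot: [-0.0, 1.0, 0.013, 0.0]
contact_force: [0.3, 0.9, 0.5]
gripper_width: -0.001
grasp_force: 0.0
[ 0.374  0.176 68.838 45.141 21.022] [ 41. 275.] [-0.23770132  0.2014327 ]
[  0.596  -0.117  41.382  24.769 -88.724] [399.  18.] [-0.02356351 -0.09773133]
[ 5.7500e-01 -4.5000e-02  6.4784e+01  4.0100e+01 -5.4500e-01] [300.  41.] [-0.04273481 -0.02503898]
[ 5.9300e-01  1.2000e-02  4.0259e+01  2.4786e+01 -8.8422e+01] [221.  18.] [-0.0234727   0.03176047]
[ 5.9100e-01  7.7000e-02  4.2367e+01  2.4750e+01 -8.8272e+01] [132.  18.] [-0.0237108   0.09650805]
shift [-0.0019  0.0196  0.0867] rz 0.001 tilt [-0.0005  0.0004 -0.    ] tcp [ 0.4693 -0.0362  0.1867] j6 1.31 t 53.15
station [-148.1  -13.4] w -0.001 F [-0.6  1.   0.4]
```

View pics/w18.png

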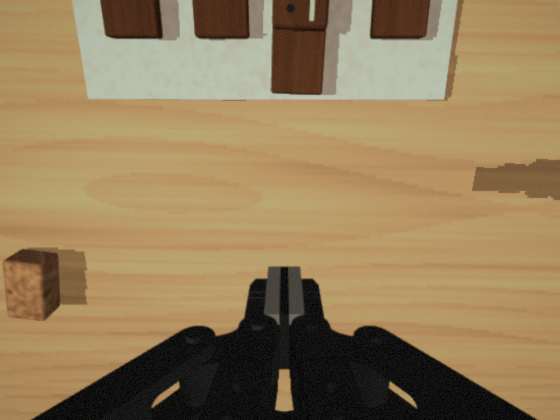

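Converted, 0.06 m is 1.2, 0.05 m is 1.

```bash
echo '[[[0,0.4,0.12,1,0,0,0],[0,0.4,0.12,1.2,0,0,0],[0,0,0,0.8,0,0,0],[0,0,0,0.38,0,0,0],[0,0,0,0,0,0,0]]]' | python3 shift.py; python3 -c "
from h import *
st(-.046,-.026,.017)"
```

```text
time: 53.78
tool_pos: [0.5076, -0.0463, 0.0166]
tool_rot: [-0.001, 1.0, 0.014, -0.003]
contact_force: [-0.0, -0.0, 0.1]
gripper_width: -0.0
grasp_force: 0.0
shift [ 0.0641  0.0016 -0.0008] rz 0.002 tilt [-0.0016  0.0052 -0.    ] tcp [ 0.5076 -0.0463  0.0166] j6 1.31 t 53.775
station [-110.1  -24.5] w -0.0 F [-0.  -0.   0.1]
```

Converted, 0.012 m is 0.24, 0.008 m is 0.16.

```bash
echo '[[[0,0.24,0.03,0,0,0,0],[0,0.24,0,0,0,0,0],[0,0.24,0,0,0,0,0],[0,0.24,0,0,0,0,0],[0,0.16,0,0,0,0,0]]]' | python3 shift.py;echo '[[[0,0.08,0,0,0,0,0],[0,0.04,0,0,0,0,0],[0,0.02,0,0,0,0,0],[0,0,0,0,0,0,0]]]' | python3 shift.py;echo '[[[0,0.02,0,0,0,0,0],[0,0.02,0,0,0,0,0],[0,0.02,0,0,0,0,0],[0,0,0,0,0,0,0]]]' | python3 shift.py;python3 -c "
from h import *
st(-.046,-.026,.017)"
```

```text
time: 54.4
tool_pos: [0.5663, -0.0479, 0.0194]
tool_rot: [0.0, 1.0, 0.013, 0.0]
contact_force: [-1.1, -0.3, 0.9]
gripper_width: 0.0
grasp_force: 0.6
time: 54.9
tool_pos: [0.5722, -0.0477, 0.019]
tool_rot: [-0.0, 1.0, 0.013, -0.0]
contact_force: [-1.3, -0.8, 0.0]
gripper_width: -0.0
grasp_force: 0.3
time: 55.4
tool_pos: [0.5727, -0.0476, 0.0188]
tool_rot: [-0.0, 1.0, 0.013, -0.004]
contact_force: [-10.0, -0.8, 7.9]
gripper_width: 0.001
grasp_force: 5.4
shift [-0.0009 -0.0015  0.0018] rz 0.001 tilt [-0.0002  0.0073  0.    ] tcp [ 0.5727 -0.0476  0.0188] j6 1.33 t 55.4
station [-45.1 -27.5] w 0.001 F [-10.   -0.8   7.9]
```

```bash
echo '[[[0,0.02,0,0,0,0,0],[0,0.02,0,0,0,0,0],[0,0,0,0,0,0,0],[0,0,0,0,0,0,0]]]' | python3 shift.py;python3 -c "
from h import *
st(-.046,-.026,.017)"; echo '[[[0,-0.2,0,0,0,0,0],[0,-0.6,0,-0.6,0,0,0],[0,-0.6,0,-1.2,0,0,0],[0.6,-0.4,0,-1,0,0,0],[0.6,0,0,0,0,0,0]]]' | python3 shift.py; echo '[[[0.6,0,0,0,0,0,0],[0.6,0,0,0,0,0,0]]]' | python3 shift.py;python3 -c "
from h import *
p,im=shot('wrist','pics/w19.png')
for r in rects(p,im.max(2)<110,.024,600,20000): print(np.round(r[:5],3),r[5],(np.array(r[:2])-o)@U)
goto([.5972,-.368],.16,109)"
```

```text
time: 55.9
tool_pos: [0.5728, -0.0476, 0.0187]
tool_rot: [-0.0, 1.0, 0.013, -0.006]
contact_force: [-17.5, -2.6, 13.1]
gripper_width: 0.001
grasp_force: 8.7
shift [-0.0011 -0.0014  0.0017] rz 0.001 tilt [-0.0004  0.0123  0.    ] tcp [ 0.5728 -0.0476  0.0187] j6 1.33 t 55.9
station [-44.9 -27.4] w 0.001 F [-17.5  -2.6  13.1]
time: 56.52
tool_pos: [0.4922, -0.0504, 0.161]
tool_rot: [0.001, 1.0, 0.013, 0.006]
contact_force: [0.2, 0.4, 0.1]
gripper_width: 0.416
grasp_force: 0.0
time: 56.78
tool_pos: [0.4888, -0.0495, 0.1533]
tool_rot: [-0.0, 1.0, 0.013, -0.001]
contact_force: [-0.4, -1.3, -0.3]
gripper_width: 0.602
grasp_force: 0.0
[ 0.37   0.172 74.628 22.064 -4.663] [ 14. 319.] [-0.24212846  0.19753823]
[  0.602  -0.117  41.56   36.629 -88.677] [392.  30.] [-0.01701807 -0.09777814]
[ 6.0000e-01 -3.9000e-02  5.0654e+01  3.7278e+01 -8.8529e+01] [275.  27.] [-0.01723701 -0.01945477]
[ 5.9900e-01  1.2000e-02  4.1046e+01  3.6652e+01 -8.8321e+01] [194.  30.] [-0.01703887  0.0314009 ]
[ 5.9800e-01  7.7000e-02  4.3614e+01  3.5961e+01 -8.8136e+01] [95. 30.] [-0.01704591  0.09603196]
shift [ 0.1001  0.3212 -0.0074] rz -0.306 tilt [-0.001   0.0028 -0.    ] tcp [ 0.4887 -0.0495  0.1532] j6 1.29 t 56.825
```

Run:
```python
from h import *
p=manip.camera_params("wrist"); im=cv2.imread("pics/w19.png"); m=im.max(2)<110
for a,b in((60,130),(160,228),(235,300),(360,425)):
    pts=[]
    for x in range(a,b):
        y=np.nonzero(m[:90,x])[0]
        if len(y) and y.max()>45: pts.append((x,y.max()+.5))
    w=(cast(p,pts,.024)[:,:2]-o)@U*1e3; f=np.polyfit(w[:,1],w[:,0],1)
    print("y",w[:,1].min().round(1),w[:,1].max().round(1),"rear x",w[:,0].mean().round(2),"slope deg",np.degrees(np.arctan(f[0])).round(2))
```

```text
y 76.3 117.5 rear x -35.14 slope deg 1.34
y 11.5 51.6 rear x -35.17 slope deg 0.82
y -37.4 -5.2 rear x -35.83 slope deg 2.18
y -118.5 -78.2 rear x -35.4 slope deg -1.99
```

```bash
echo '[[[0.6,0,1,-0.4,0,0,0],[0.6,0.4,1.08,0,0,0,0],[0.6,0.4,1.08,0,0,0,0],[0.6,0.4,1.08,0,0,0,0],[0.6,0.4,1.08,0,0,0,0]]]' | python3 shift.py; echo '[[[0.6,0.4,1.1,0,0,0,0],[0.6,0,0,0,0,0,-1.8],[0.6,0,0,0,0,0,-1.8],[0.6,0,0,0,0,0,-1.8],[0.6,0,0,0,0,0,-1.8]]]' | python3 shift.py;echo '[[[0.6,0,0,0,0,0,-1.8],[0.6,0,0,0,0,0,-1.8],[0.6,0,0,0,0,0,-0.85],[0.6,0,0,0,0,0,0],[0.6,0,0,0,0,0,0]]]' | python3 shift.py; python3 -c "
from h import *
goto([.5972,-.368],.069,158.3)"
```

```text
time: 57.45
tool_pos: [0.5765, -0.3151, 0.173]
tool_rot: [-0.001, 1.0, 0.013, -0.001]
contact_force: [-0.1, -0.2, 0.3]
gripper_width: 0.598
grasp_force: 0.0
time: 58.08
tool_pos: [0.5974, -0.3678, 0.1726]
tool_rot: [-0.001, 0.93, 0.367, -0.001]
contact_force: [0.4, 1.0, 0.1]
gripper_width: 0.6
grasp_force: 0.0
time: 58.7
tool_pos: [0.5975, -0.3679, 0.1738]
tool_rot: [-0.001, 0.828, 0.56, -0.0]
contact_force: [0.5, -0.2, 0.6]
gripper_width: 0.6
grasp_force: 0.0
shift [-3.000e-04 -1.000e-04  1.048e-01] rz -0.002 tilt [-0.0015 -0.0005  0.    ] tcp [ 0.5975 -0.3679  0.1738] j6 -0.28 t 58.7
```

Converted, 0.05 m is 1, 0.035 m is 0.7.

```bash
echo '[[[0.6,0,0,1,0,0,0],[0.6,0,0,0.7,0,0,0],[0.6,0,0,0.4,0,0,0],[0.6,0,0,0,0,0,0],[0,0,0,0,0,0,0]]]' | python3 shift.py; echo '[[[0,0,0,0,0,0,0],[0,0,0,0,0,0,0],[0,0,0,0,0,0,0],[0,0,0,0,0,0,0],[0,0,0,0,0,0,0]]]' | python3 shift.py; python3 -c "
from h import *
goto([.5972,-.368],.069,158.3)";echo '[[[0,0,0,0,0,0,1.2],[0,0,0,0,0,0,1.7],[0,0,0,0,0,0,1.7],[0,0,0,0,0,0,1.7],[0,0,0,0,0,0,1.7]]]' | python3 shift.py;echo '[[[0,0,0,0,0,0,1.7],[0,0,0,0,0,0,1.7],[0,0,0,0,0,0,1.7],[0,0,0,0,0,0,1.7],[0,0,0,0,0,0,1.2]]]' | python3 shift.py;echo '[[[0,0,0,0,0,0,0],[0,0,0,0,0,0,0],[0,0,0,0,0,0,0]]]' | python3 shift.py; python3 -c "
from h import *
goto([.5972,-.368],.069,66.6)"
```

```text
time: 59.32
tool_pos: [0.5987, -0.3689, 0.0721]
tool_rot: [0.001, 0.828, 0.561, 0.0]
contact_force: [-0.1, 0.1, 0.4]
gripper_width: 0.403
grasp_force: 0.0
time: 59.95
tool_pos: [0.5974, -0.3684, 0.0728]
tool_rot: [-0.0, 0.828, 0.561, -0.0]
contact_force: [-5.6, 2.9, 7.0]
gripper_width: 0.145
grasp_force: 60.5
shift [ 0.0003 -0.0003  0.0038] rz -0.002 tilt [-0.0007  0.0007  0.    ] tcp [ 0.5974 -0.3684  0.0728] j6 -0.28 t 59.95
time: 60.58
tool_pos: [0.5971, -0.3681, 0.0728]
tool_rot: [-0.0, 0.981, 0.192, -0.001]
contact_force: [-6.5, 3.4, 7.4]
gripper_width: 0.14
grasp_force: 60.6
time: 61.2
tool_pos: [0.597, -0.3677, 0.0728]
tool_rot: [-0.0, 0.979, -0.205, -0.001]
contact_force: [-7.8, 4.9, 8.6]
gripper_width: 0.135
grasp_force: 60.7
time: 61.58
tool_pos: [0.597, -0.3677, 0.0728]
tool_rot: [-0.0, 0.979, -0.203, -0.001]
contact_force: [-6.5, 5.0, 8.1]
gripper_width: 0.141
grasp_force: 60.7
shift [0.0003 0.0002 0.0038] rz -0.001 tilt [-0.      0.0025  0.    ] tcp [ 0.597  -0.3677  0.0728] j6 1.32 t 61.575
```

Converted, -0.05 m is -1, -0.03 m is -0.6.

```bash
echo '[[[0.6,0,0,0,0,0,0],[0.6,0,0,0,0,0,0],[0.6,0,0,0,0,0,0],[0.6,0,0,-0.6,0,0,0],[0.6,0,0,-1,0,0,0]]]' | python3 shift.py; echo '[[[0.6,0,0,-1.2,0,0,0],[0.6,-1.2,0,-1,0,0,0],[0.6,-1.2,0,-1,0,0,0],[0.6,-1.2,0,0,0,0,0],[0.6,0,0,0,0,0,0]]]' | python3 shift.py; echo '[[[0.6,0,0,0,0,0,0],[0.6,0,0,0,0,0,0]]]' | python3 shift.py
python3 - <<'E'
from h import *
p,im=shot("wrist","pics/w20.png"); q,t=shot("top","pics/top2.png")
cv2.imwrite("pics/fin.png",np.hstack([im[:400,:],cv2.resize(t[120:230,215:435],None,fx=1.09,fy=1.09*2)[:400]]) if 0 else cv2.resize(np.vstack([cv2.resize(im,(560,420))[:300],cv2.resize(t[120:230,215:435],(560,280))]),None,fx=1,fy=1))
E
```

```text
time: 62.2
tool_pos: [0.5962, -0.367, 0.1477]
tool_rot: [-0.001, 0.979, -0.203, -0.003]
contact_force: [0.9, -0.1, 0.0]
gripper_width: 0.601
grasp_force: 0.0
time: 62.82
tool_pos: [0.4518, -0.3043, 0.2897]
tool_rot: [-0.0, 0.979, -0.204, -0.0]
contact_force: [1.2, -0.8, -1.0]
gripper_width: 0.602
grasp_force: 0.0
time: 63.08
tool_pos: [0.4555, -0.3066, 0.2902]
tool_rot: [0.0, 0.979, -0.203, 0.0]
contact_force: [1.2, 0.8, 0.4]
gripper_width: 0.602
grasp_force: 0.0
```

View pics/fin.png

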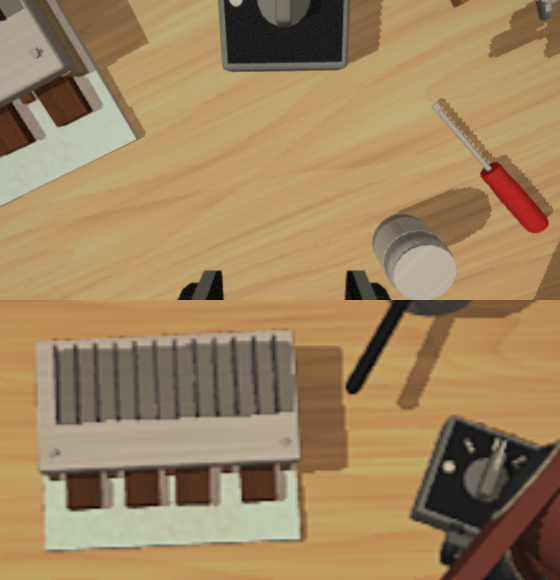

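```bash
python3 -c "
from plant import manip
print(manip.job_done())"
```

```text
the job is handed in; nothing more can be done
None
```

The selector was turned to off first, all four bridges are home face up, one per lane (one was knocked about 40 mm back out and re-seated), the selector is now at two bars, and the job was handed in at about 63 s with no verdict shown.

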